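# Sort two salvaged pump parts through a lever-set diverter

## Task

Sort the two pump parts through the slot of the bench sorter, setting its lever fully over before each drop so that the aluminium end plate falls into the blue bin first and then the black plastic cover into the yellow bin; the flap closes the side the lever leans to. The plate lies flat and passes the slot only on edge: lay it leaning in the yellow 45 degree rest, let go, and take it again by its upper edge. Leave the jar, screwdriver and carton where they are.

Things in the scene. Friction and masses are not known exactly. Their poses are not given: they have to be found in the camera images.
- sorter: Fixed bench sorter, a box 160 (its x) x 300 (its y) x 160 mm high, clear roof and upper walls. Origin: centre of its underside, on the bench; its -x side faces the robot, z up. In the roof's centre is the only opening, a slot 136 mm (x) by 34 mm (y); thin flared lips along its long sides reach 13 mm above the roof and open to about 50 mm. A part let go in the slot falls about 50 mm onto the flap and slides sideways into one of the two bins inside.
- slot (a point): Centre of the slot at roof level, 160 mm above the bench; axes as the sorter's.
- lever (a joint): Diverter lever, rad, -0.6 to 0.6 (end stops), 0 = upright; it stays where left and takes about 2 N at the ball to move. Its axis runs along the sorter's x through the point 85 mm above the sorter's origin. Positive: the lever leans to the sorter's +y and its flap closes the +y side, so that parts go into the bin on the -y side; negative: the reverse. Fully over (beyond 0.45 either way) before a part enters the slot.
- lever_ball (a point): Centre of the red ball, 28 mm in diameter, at the lever's upper end, 142 mm from the lever's axis; the lever is an upright round rod 12 mm thick, 108 mm before the sorter's centre (its x = -108 mm; 28 mm before its front wall), reaching above the roof. The ball tops out 241 mm above the bench.
- bin_blue: Blue bin inside the sorter, for the aluminium plate, on its +y or -y side by chance. Open tray 148 (x) x 104 (y) x 26 mm high; origin: centre of its underside, 94 mm aside of the sorter's centre; axes as the sorter's.
- bin_yellow: Yellow bin inside the sorter, for the black plastic cover, on the other side; same size and origin.
- plate_mid (a point): Centre of the aluminium end plate, a block 120 (x) x 60 (y) x 20 mm (z), about 0.34 kg, lying flat on the bench at the start.
- cover_mid (a point): Centre of the black plastic cover, a block 120 (x) x 24 (y) x 60 mm (z), about 0.16 kg, standing on its long edge on the bench at the start, ready to be pinched across its 24 mm.
- rest: Fixed rest that holds the plate leaning at 45 degrees. Origin: centre of its underside on the bench, z up. Two yellow cradle arms 16 mm wide at x = -47 and +47 mm (78 mm free between them, for fingers on either side of the plate) rise at 45 degrees towards the rest's +y from a bottom corner at y = -20 mm, 55 mm above the bench; each arm is 46 mm long up the slope and has at its foot a lip 12 mm high, square to the slope. Dark base 124 x 100 x 8 mm.
- rest_seat (a point): Where the plate's centre is when the plate is seated in the rest: its 120 mm length along the rest's x, its lower long edge on the lips, its face on the arms, so that its width rises along (0, 0.707, 0.707) and its free face looks along (0, -0.707, 0.707) in the rest's axes. The rest's axes are given (not tilted).
- jar: Amber glass jar, 60 mm in diameter, 75 mm high; bystander, origin under its centre.
- screwdriver: Orange screwdriver lying on the bench; bystander.
- carton: Cardboard box 90 x 70 x 40 mm; bystander, origin under its centre.
There are look-alikes about, which are no part of the job. Of the things like the rest, leave any that is brown; of the rest the larger one is meant.

How it is judged:
On the way, in this order (a step that is already met when the one before it is completed fails the run):
1. the plate leans in the rest, let go (distance between plate_mid and rest_seat below 0.015 m and angle between the z axis of plate and the z axis of rest, either way round between 0.6 and 0.97 rad and contact force between the fingers and plate below 0.1 N), for 0.2 s.
2. the plate has come to rest in the blue bin (x of plate_mid in the frame of bin_blue between -0.045 and 0.045 m and y of plate_mid in the frame of bin_blue between -0.052 and 0.052 m and z of plate_mid in the frame of bin_blue below 0.062 m and linear speed of plate below 0.03 m/s), for 0.2 s.
3. the cover has come to rest in the yellow bin (x of cover_mid in the frame of bin_yellow between -0.045 and 0.045 m and y of cover_mid in the frame of bin_yellow between -0.052 and 0.052 m and z of cover_mid in the frame of bin_yellow below 0.062 m and linear speed of cover below 0.03 m/s), for 0.2 s.
At the end, for the whole second after the job is handed in: The plate lies in the blue bin and the cover in the yellow bin (each part's centre within 45 mm along x and 52 mm along y of its bin's centre and less than 62 mm above the bin's underside), both at rest (below 0.03 m/s) (all of step 2 and all of step 3); the robot touches nothing.
It fails at once if a part is in the slot while the lever is not fully over (within 0.45 rad of upright) ((z of plate_mid in the frame of sorter between 0.11 and 0.185 m and x of plate_mid in the frame of sorter between -0.03 and 0.03 m and y of plate_mid in the frame of sorter between -0.02 and 0.02 m and value of joint lever between -0.45 and 0.45 rad) or (z of cover_mid in the frame of sorter between 0.11 and 0.185 m and x of cover_mid in the frame of sorter between -0.03 and 0.03 m and y of cover_mid in the frame of sorter between -0.02 and 0.02 m and value of joint lever between -0.45 and 0.45 rad)).
It fails at once if the jar, the screwdriver or the carton is moved by more than 20 mm (distance of any of jar, screwdriver, carton from where it was at the start of the episode above 0.02 m).
It also fails if it takes over 72 s, if anything falls off the work surface, if the arm or the gripper's body presses on something with over 40 N, if the wrist force passes 120 N, or if a joint passes its speed limit or range.

## Robot

A 6-joint arm with a two-finger parallel gripper is mounted at the origin on the work surface. World frame = base frame: x ahead of the robot, y to its left, z up, the work surface at z = 0. Lengths are in m, angles in rad, forces in N, time in s.
With the tool pointing down it reaches from about 0.35 to 0.775 m from the base axis. Payload 5.5 kg.
Tool frame: the origin (TCP) lies between the finger pads; the fingertips stand 19 mm ahead of it and the grasp point (between the pads) is the TCP (env.tcp_to_tips is the distance from the TCP to the fingertips, in m); z points along the fingers, y is the direction in which the jaws open and shut (so a half turn about z gives the same grasp; the last joint's range is limited). The gripper opens to 85 mm and grips with 20 to 120 N. Pads are 22 mm wide; open, the fingers measure 114 mm over their backs; the gripper's body (76 mm by 85 mm) begins 54 mm behind the grasp point. The pads swing forward as they close: fully open they stand 13 mm farther back than shut.
Start: joints at [-0.14, 0.313, 0.046, 1.304, 0, 1.431], TCP at [0.575, -0, 0.25] pointing down, gripper open.
Joint ranges: [-2.76, 2.76], [-0.86, 1.69], [-1.03, 1.26], [-2.2, 2.34], [-1.47, 1.5], [-3.14, 3.14]. Speed limits (rad/s): [2.57, 2.57, 3.14, 3.14, 3.14, 3.14].

## Interface

Orientations are given as a unit quaternion [w, x, y, z].
In Python, from workcell import env, eyes, job gives the robot as it stands. The module is installed in compiled form; this text tells all that it offers.
- The arm moves only by the tool move_arm, never from a script. Its argument "commands" is a list of rows, each a list of 3 entries, a list of its own where there are three numbers: the shift along the world's x, y, z as a fraction of full scale, then the turn, a rotation vector about the world's x, y, z as a fraction of full scale, then the gripper command: -1 is shut, 1 is fully open, values between are in proportion. In form: [[[x, y, z], [wx, wy, wz], gripper], ...]. A call has 1 to 5 rows; each row shifts and turns the commanded pose from where the row before left it; what a row does not reach is not made up. Full scale, the value 1, is 0.04 m for a shift and 8 degrees for a turn. A row lasts 1/10 s, in which the tool goes at most 50 mm and 8.59 degrees, less where a joint would pass 70% of its speed; a pose out of reach is approached as far as the arm can. A call with a number of a shift or a turn outside -1 to 1 is refused whole. A call with a gripper value outside its range is refused whole. The fingers move at their own pace and stop on an object; "newtons" is the grip in N (left out, the last holds). Time passes only in rows, so rows that do not move let the fingers close. It gives the time, the measured TCP pose, the force and the opening at its end, in the units of the state.
- env.get_state(): the state, without advancing time (a new reading comes with each control period).
- eyes.read_camera(name): name is "scene" or "side" or "wrist"; returns a dict with "frame" (400x640x3 uint8, red, green, blue), "mtx" (3x3 intrinsics, pixels), "camera_from_world" (4x4, takes a point from world to camera coordinates); the wrist camera has in their place "mount" (4x4, takes a point from camera to tool coordinates, whose origin is the TCP and whose axes are the flange's). Camera axes: x right, y down, z forward; pixel columns grow to the right and rows downward; lengths in m; the calibration is good to about 2 mm. A picture is of the moment at which its call begins: read the wrist's pose just before it. There is no depth.
- job.hand_in(): hands the job in, once; it reports no verdict.
The state is a dict: "clock": time; "joint_pos": joint angles; "qvel": joint speeds; "tau": joint torques, N m; "tcp_pos": TCP position; "orientation": TCP orientation; "wrist_force": force on the tool from outside, world axes, zero at the start; "ft_torque": the same for the moment, N m; "finger_gap": finger opening in m.
Only numpy, scipy, OpenCV 4.12 (cv2) and the standard library are available. Lean on these libraries where they do the work, as an engineer would, in place of code of your own. Each camera call takes 0.05 s, during which the arm holds its last target.

## Working session

There is one attempt and no reset: what is moved stays moved. The work goes in short steps, Python scripts to look and compute and a tool call to move; the robot and the scene stay as the last step left them, time stands still between calls to the robot, and variables do not carry over. Pictures are saved under pics/ and viewed, and the job is handed in when it is done.

Besides the shell and the picture viewer there is one more tool, called after "Call:" by a JSON object that holds its "method" and its "body". move_arm: Moves the arm, as the interface text tells. Its arguments: {"type":"object","properties":{"commands":{"type":"array","items":{"type":"array"}},"newtons":{"type":"number"}},"required":["commands"]}

```bash
mkdir -p pics; cat > h.py <<'E'
import numpy as np, cv2
from workcell import env, eyes, job
def snap(n,fn,scale=1,crop=None):
    s=env.get_state(); r=eyes.read_camera(n); f=r["frame"][:,:,::-1]
    if crop: x0,y0,x1,y1=crop; f=f[y0:y1,x0:x1]
    if scale!=1: f=cv2.resize(f,None,fx=scale,fy=scale,interpolation=cv2.INTER_CUBIC)
    cv2.imwrite("pics/"+fn,f); return s,r
def ray(r,u,v):
    T=np.linalg.inv(r["camera_from_world"]); d=T[:3,:3]@np.linalg.inv(r["mtx"])@[u,v,1.]
    return T[:3,3],d
def onz(r,u,v,z):
    o,d=ray(r,u,v); return o+d*(z-o[2])/d[2]
def proj(r,p):
    q=r["camera_from_world"]@np.append(p,1); q=r["mtx"]@q[:3]; return q[:2]/q[2]
E
python3 - <<'E'
from h import *
import pickle
for n in ["scene","side","wrist"]:
    s,r=snap(n,n+"0.png"); pickle.dump(r,open(n+"0.pkl","wb"))
    if n!="wrist": print(n,np.linalg.inv(r["camera_from_world"]).round(3).tolist())
    else: print(r["mount"].round(3).tolist())
print({k:np.round(v,3).tolist() for k,v in s.items()})
E
```

```text
scene [[-0.849, 0.405, -0.338, 1.034], [0.528, 0.661, -0.533, 0.791], [0.008, -0.631, -0.776, 1.341], [0.0, 0.0, 0.0, 1.0]]
side [[0.941, -0.267, 0.208, 0.245], [-0.338, -0.725, 0.6, -0.843], [-0.009, -0.635, -0.772, 1.246], [0.0, 0.0, 0.0, 1.0]]
[[-0.001, -0.961, -0.275, 0.069], [1.0, -0.001, 0.001, 0.002], [-0.001, -0.275, 0.961, -0.124], [0.0, 0.0, 0.0, 1.0]]
{'clock': 0.1, 'joint_pos': [-0.14, 0.314, 0.045, 1.304, -0.0, 1.431], 'qvel': [0.0, -0.002, 0.002, 0.001, -0.001, 0.001], 'tau': [0.004, -48.173, 29.924, 0.013, -0.0, 0.0], 'tcp_pos': [0.575, 0.0, 0.249], 'orientation': [-0.001, 0.707, 0.707, -0.001], 'wrist_force': [-0.304, 0.474, 0.534], 'ft_torque': [-0.018, 0.021, 0.049], 'finger_gap': 0.086}
```

View pics/scene0.png

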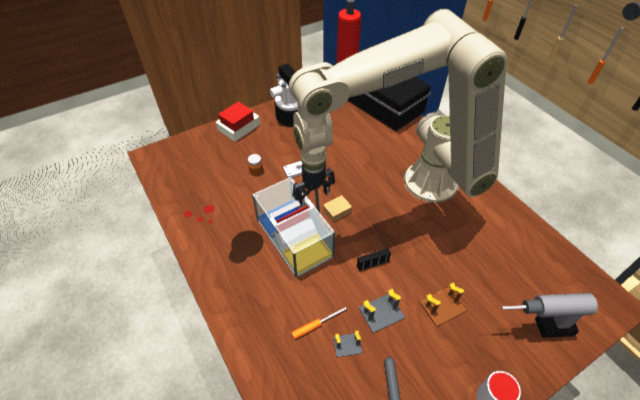

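View pics/side0.png

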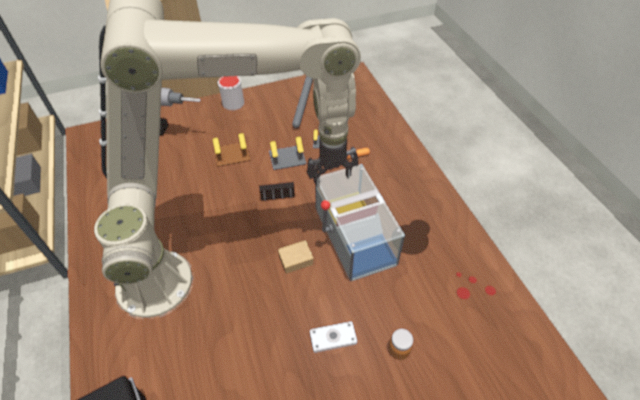

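View pics/wrist0.png

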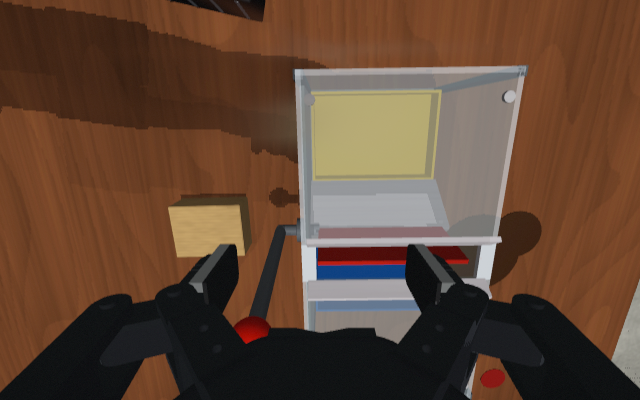

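```bash
python3 - <<'E'
import cv2
a=cv2.imread("pics/scene0.png"); b=cv2.imread("pics/side0.png")
cv2.imwrite("pics/sc_a.png",cv2.resize(a[270:365,280:480],None,fx=4,fy=4,interpolation=2))
cv2.imwrite("pics/si_a.png",cv2.resize(b[120:280,200:400],None,fx=4,fy=4,interpolation=2)[:600])
cv2.imwrite("pics/sc_b.png",cv2.resize(a[140:285,220:400],None,fx=4,fy=4,interpolation=2))
E
```

```text
(no output)
```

View pics/sc_a.png

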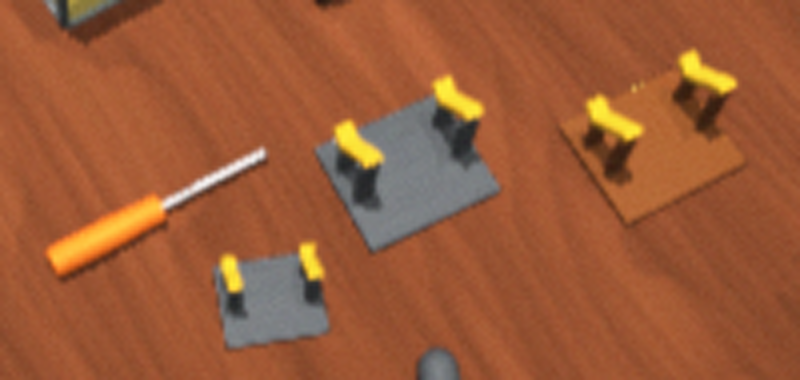

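View pics/si_a.png

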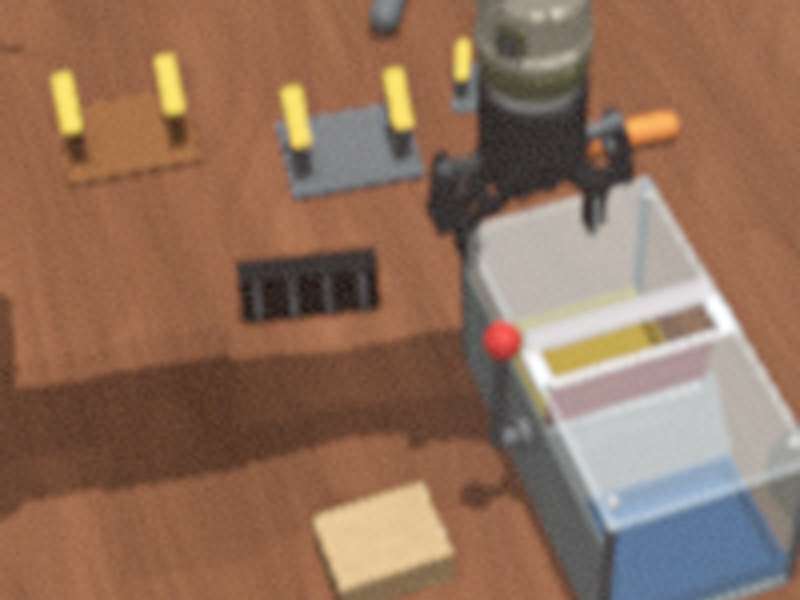

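View pics/sc_b.png

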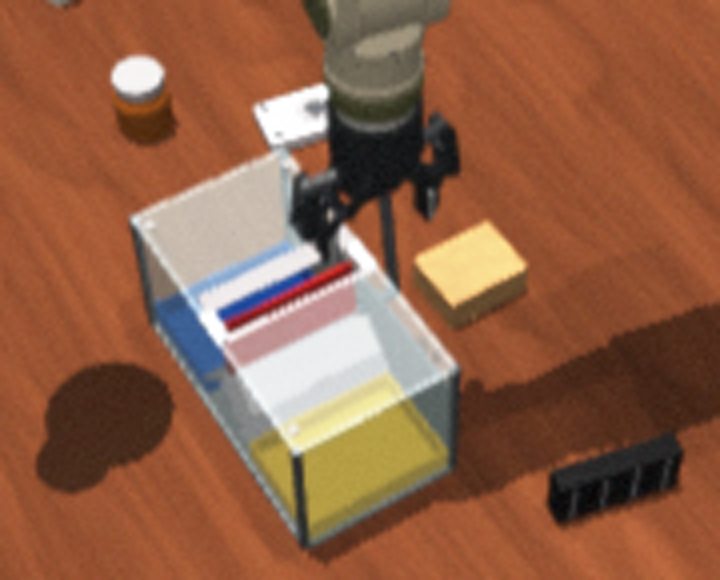

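```bash
cat >> h.py <<'E'
def tri(r1,p1,r2,p2):
    o1,d1=ray(r1,*p1); o2,d2=ray(r2,*p2); d1=d1/np.linalg.norm(d1); d2=d2/np.linalg.norm(d2)
    t=np.linalg.lstsq(np.c_[d1,-d2],o2-o1,rcond=None)[0]; a=o1+d1*t[0]; b=o2+d2*t[1]
    return (a+b)/2, np.linalg.norm(a-b)
def comps(f,kind,amin=8):
    h=cv2.cvtColor(f,cv2.COLOR_RGB2HSV).astype(int); H,S,V=h[...,0],h[...,1],h[...,2]
    m={'yellow':(H>22)&(H<34)&(S>170)&(V>140),'red':((H<4)|(H>174))&(S>180)&(V>120),
       'grey':(S<60)&(V>60)&(V<125),'white':(S<40)&(V>190),'blue':(H>100)&(H<125)&(S>120),'black':(V<50)}[kind]
    n,l,st,c=cv2.connectedComponentsWithStats(m.astype(np.uint8))
    return [(l==i,st[i],c[i]) for i in range(1,n) if st[i][4]>=amin]
E
python3 - <<'E'
from h import *
import pickle
A=pickle.load(open("scene0.pkl","rb"));B=pickle.load(open("side0.pkl","rb"))
for nm,r in(("scene",A),("side",B)):
  for k in('yellow','red','white'):
    for m,st,c in comps(r["frame"],k):
        if st[1]>40: print(nm,k,st.tolist(),c.round(1))
f=lambda p:(280+p[0]/4,270+p[1]/4); g=lambda p:(200+p[0]/4,120+p[1]/4)
for p,q in (((345,125),(395,70)),((380,162),(405,130)),((345,125),(405,130)),((380,162),(395,70)),((443,82),(303,145)),((480,115),(292,88))):
    print(tri(A,f(p),B,g(q)))
# rest base corners on z=0.008
print("base scene",[onz(A,*f(p),.008).round(3).tolist() for p in((316,150),(432,95),(498,188),(375,250))])
print("base side",[onz(B,*g(p),.008).round(3).tolist() for p in((278,122),(382,102),(420,172),(296,195))])
E
```

```text
scene yellow [450, 283, 13, 10, 46] [455.8 287.9]
scene yellow [389, 290, 11, 9, 46] [393.6 294.3]
scene yellow [427, 295, 13, 10, 49] [432.6 299.4]
scene yellow [364, 301, 11, 10, 50] [368.7 305.7]
scene yellow [355, 331, 5, 8, 22] [356.9 334.7]
scene yellow [336, 334, 4, 9, 23] [337.4 338. ]
scene red [219, 102, 34, 22, 404] [235.1 112.6]
scene red [204, 206, 10, 7, 56] [208.4 208.8]
scene red [277, 206, 30, 16, 48] [293.9 212.5]
scene red [184, 211, 8, 6, 37] [187.4 213.6]
scene red [197, 217, 6, 5, 19] [199.4 219.1]
scene red [208, 220, 4, 3, 8] [209.5 221. ]
scene red [490, 374, 29, 26, 605] [503.6 386.9]
scene white [271, 80, 12, 14, 84] [277.2  87.9]
scene white [439, 82, 10, 34, 202] [444.8 101.6]
scene white [0, 85, 228, 315, 46909] [ 96.3 265.2]
scene white [498, 86, 142, 193, 13748] [569.  182.9]
scene white [275, 96, 22, 12, 98] [284.3 102.9]
scene white [254, 113, 4, 6, 18] [255.2 115.9]
scene white [427, 116, 10, 16, 38] [431.4 121. ]
scene white [216, 120, 18, 14, 58] [224.6 126.7]
scene white [444, 142, 6, 8, 27] [447.4 145.3]
scene white [248, 154, 13, 9, 90] [253.9 
[... 2304 characters left out ...]
5] [637.8 383.5]
(array([0.58684681, 0.35077103, 0.10288704]), np.float64(0.01245022326280808))
(array([0.57480275, 0.35928902, 0.02971892]), np.float64(0.02837059523150633))
(array([0.57769763, 0.32964444, 0.05286572]), np.float64(0.005759000584446953))
(array([0.58422036, 0.37978193, 0.08132825]), np.float64(0.008924008123352319))
(array([0.48545091, 0.34161581, 0.05444091]), np.float64(0.004757260739515736))
(array([0.4903251 , 0.38965334, 0.08082224]), np.float64(0.006848063170409566))
base scene [[0.593, 0.32, 0.008], [0.479, 0.331, 0.008], [0.484, 0.428, 0.008], [0.602, 0.417, 0.008]]
base side [[0.483, 0.424, 0.008], [0.584, 0.416, 0.008], [0.588, 0.315, 0.008], [0.473, 0.326, 0.008]]
```

```bash
python3 - <<'E'
from h import *
import pickle
A=pickle.load(open("scene0.pkl","rb"));B=pickle.load(open("side0.pkl","rb"));W=pickle.load(open("wrist0.pkl","rb"))
f=lambda p:(220+p[0]/4,140+p[1]/4); g=lambda p:(200+p[0]/4,120+p[1]/4)
a=np.array([onz(A,*f(p),.16) for p in((135,218),(285,152),(457,368),(298,452))])
b=np.array([onz(B,*g(p),.16) for p in((800,440),(605,525),(470,230),(645,180))])
print(a.round(3).tolist(),a.mean(0));print(b.round(3).tolist(),b.mean(0))
for c in(a,b):
    v=c[2]+c[3]-c[0]-c[1]; print(np.linalg.norm(v)/2,np.degrees(np.arctan2(-v[0],v[1])))
print("ball@side",[onz(B,325.5,205,z).round(3).tolist() for z in(.2,.215,.227)])
# plate
for nm,r in(("scene",A),("side",B)):
  for m,st,c in comps(r["frame"],'white',300):
    if nm=="side" and abs(c[0]-333)<3:
        rect=cv2.minAreaRect(np.argwhere(m)[:,::-1].astype(np.float32)); bp=cv2.boxPoints(rect)
        P=np.array([onz(r,u,v,.02) for u,v in bp]); print(P.round(4).tolist(),P.mean(0)); 
        print([np.linalg.norm(P[i]-P[i-1]).round(4) for i in range(4)])
E
python3 - <<'E'
import cv2
b=cv2.imread("pics/side0.png"); 
cv2.imwrite("pics/si_c.png",cv2.resize(b[300:380,270:430],None,fx=5,fy=5,interpolation=2))
E
```

```text
[[0.717, -0.189, 0.16], [0.561, -0.189, 0.16], [0.558, 0.104, 0.16], [0.713, 0.106, 0.16]] [ 0.63723925 -0.0419316   0.16      ]
[[0.717, -0.175, 0.16], [0.558, -0.194, 0.16], [0.563, 0.099, 0.16], [0.714, 0.101, 0.16]] [ 0.63797277 -0.04234672  0.16      ]
0.29421886645391365 0.6980218965585734
0.2849123782671926 -0.1385831329584799
ball@side [[0.537, -0.045, 0.2], [0.533, -0.057, 0.215], [0.53, -0.066, 0.227]]
[[0.3911, -0.3093, 0.02], [0.515, -0.3267, 0.02], [0.5022, -0.389, 0.02], [0.3821, -0.3714, 0.02]] [ 0.44759641 -0.34910376  0.02      ]
[np.float64(0.0628), np.float64(0.1251), np.float64(0.0637), np.float64(0.1213)]
```

View pics/si_c.png

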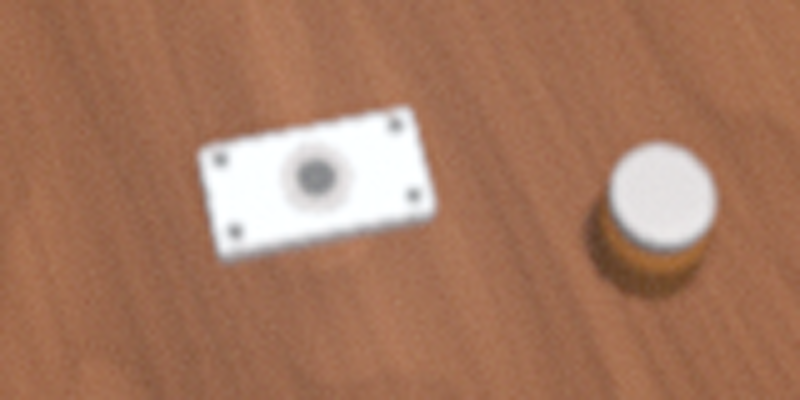

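Call:
{"method": "move_arm", "body": {"commands": [[[0,0,1],[0,0,0],-1],[[-0.5,-0.8,0],[0,0,0],-1],[[-0.6,-0.9,0],[0,0,0],-1],[[0,-0.9,0],[0,0,0],-1],[[0,-0.7,0],[0,0,0],-1]], "newtons": 40}}

```text
clock: 0.65
tcp_pos: [0.5302, -0.1335, 0.2904]
orientation: [0.0, 0.707, 0.707, -0.0]
wrist_force: [0.4, 0.6, 0.8]
finger_gap: 0.0125
```

Call:
{"method": "move_arm", "body": {"commands": [[[0,0,-0.9],[0,0,0],-1],[[0,0,-1],[0,0,0],-1],[[0,0.3,0],[0,0,0],-1]]}}

```text
clock: 0.95
tcp_pos: [0.5274, -0.1197, 0.2088]
orientation: [-0.005, 0.708, 0.706, -0.002]
wrist_force: [-0.5, 0.2, 0.6]
finger_gap: 0.0002
```

Call:
{"method": "move_arm", "body": {"commands": [[[0,0.5,0.05],[0,0,0],-1],[[0,0.5,0],[0,0,0],-1],[[0,0.5,0],[0,0,0],-1],[[0,0.5,0],[0,0,0],-1],[[0,0.5,0],[0,0,0],-1]]}}

```text
clock: 1.45
tcp_pos: [0.5314, -0.0187, 0.2183]
orientation: [0.001, 0.707, 0.707, 0.0]
wrist_force: [0.4, -1.6, -0.3]
finger_gap: 0.0003
```

Call:
{"method": "move_arm", "body": {"commands": [[[0,0.4,0],[0,0,0],-1],[[0,0.3,0],[0,0,0],-1],[[0,0,0],[0,0,0],-1]]}}

```text
clock: 1.75
tcp_pos: [0.5315, 0.0074, 0.2184]
orientation: [0.003, 0.707, 0.707, -0.002]
wrist_force: [-0.7, -7.7, 4.0]
finger_gap: 0.0003
```

```bash
python3 - <<'E'
from h import *
import pickle
s,r=snap("side","side1.png",4,(280,140,440,290)); pickle.dump(r,open("side1.pkl","wb"))
print(s["wrist_force"])
E
```

```text
[-0.68422866 -7.65268236  3.97705312]
```

View pics/side1.png

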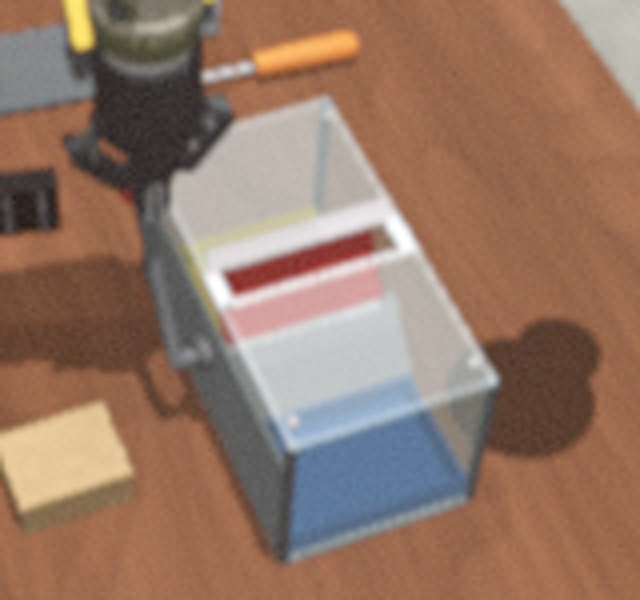

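Call:
{"method": "move_arm", "body": {"commands": [[[0,-0.9,0],[0,0,0],-1],[[-0.2,-0.8,0.3],[0,0,1],1],[[-0.2,-0.8,0],[0,0,1],1],[[-0.2,-0.8,0],[0,0,1],1],[[-0.2,-0.8,0],[0,0,1],1]]}}

```text
clock: 2.3
tcp_pos: [0.4992, -0.1566, 0.2298]
orientation: [0.001, 0.482, 0.876, 0.0]
wrist_force: [0.5, -0.3, -0.5]
finger_gap: 0.0584
```

Call:
{"method": "move_arm", "body": {"commands": [[[-0.2,-0.8,0],[0,0,1],1],[[-0.2,-0.8,0],[0,0,1],1],[[-0.2,-0.8,0],[0,0,1],1],[[-0.2,-0.8,0],[0,0,1],1],[[-0.2,-0.8,0],[0,0,1],1]]}}

```text
clock: 2.8
tcp_pos: [0.4592, -0.3168, 0.2298]
orientation: [0.001, 0.153, 0.988, -0.0]
wrist_force: [0.9, 0.0, 0.6]
finger_gap: 0.0855
```

```bash
python3 - <<'E'
from h import *
s=env.get_state(); print(s["joint_pos"].round(2) if hasattr(s["joint_pos"],'round') else s["joint_pos"],s["tcp_pos"])
s,r=snap("side","side2.png",1.25); s,r=snap("wrist","wrist2.png")
E
```

```text
[-0.75  0.29 -0.04  1.24  0.   -0.44] [ 0.45921203 -0.31679585  0.22975634]
```

View pics/side2.png

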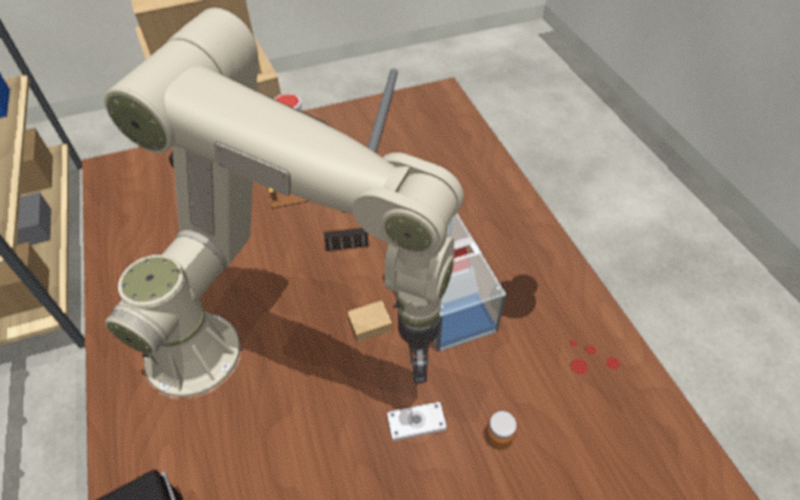

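View pics/wrist2.png

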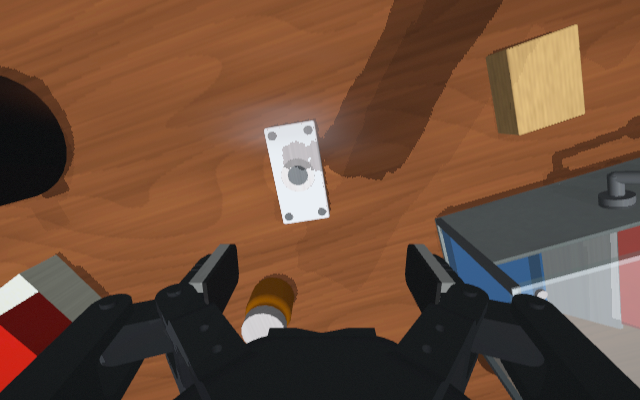

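```bash
cat >> h.py <<'E'
from scipy.spatial.transform import Rotation as R
def wcam(s,r):
    T=np.eye(4); w,x,y,z=s["orientation"]; T[:3,:3]=R.from_quat([x,y,z,w]).as_matrix(); T[:3,3]=s["tcp_pos"]
    r=dict(r); r["camera_from_world"]=np.linalg.inv(T@r["mount"]); return r
def axes():
    w,x,y,z=env.get_state()["orientation"]; return R.from_quat([x,y,z,w]).as_matrix().round(3)
E
python3 - <<'E'
from h import *
s=env.get_state(); r=wcam(s,eyes.read_camera("wrist"))
f=r["frame"]
h=cv2.cvtColor(f,cv2.COLOR_RGB2HSV)
m=((h[...,1]<60)&(h[...,2]>110)).astype(np.uint8)
m[:110]=0;m[235:]=0;m[:,:255]=0;m[:,345:]=0
c=max(cv2.findContours(m,0,2)[0],key=cv2.contourArea)
rect=cv2.minAreaRect(c); bp=cv2.boxPoints(rect); print(rect)
P=np.array([onz(r,u,v,.02) for u,v in bp]); print(P.round(4).tolist(),P.mean(0),[np.linalg.norm(P[i]-P[i-1]).round(4) for i in range(4)])
for i in range(4):
    d=P[i]-P[i-1]; print(np.degrees(np.arctan2(d[1],d[0])))
a=axes();print(a, np.degrees(np.arctan2(a[1,1],a[0,1])))
print(np.array([onz(r,298,175,.02)]))
E
```

```text
((294.3280944824219, 172.3341827392578), (99.93426513671875, 53.91609573364258), 80.83765411376953)
[[0.3835, -0.3689, 0.02], [0.3935, -0.3081, 0.02], [0.5121, -0.3271, 0.02], [0.5022, -0.3943, 0.02]] [ 0.44786137 -0.34959683  0.02      ] [np.float64(0.1214), np.float64(0.0616), np.float64(0.1201), np.float64(0.068)]
167.90536470391925
80.69275752436957
-9.082047881640552
-98.365604732088
[[-0.95   0.312  0.001]
 [ 0.312  0.95  -0.   ]
 [-0.001  0.    -1.   ]] 71.81873102264105
[[ 0.44938765 -0.3458246   0.02      ]]
```

Call:
{"method": "move_arm", "body": {"commands": [[[-0.28,-0.8,-0.9],[0,0,0.6],1],[[0,0,-1],[0,0,0.6],1],[[0,0,-1],[0,0,0],1],[[0,0,-0.8],[0,0,0],1],[[0,0,0],[0,0,0],1]]}}

```text
clock: 3.45
tcp_pos: [0.4459, -0.3441, 0.0766]
orientation: [-0.003, 0.073, 0.997, 0.003]
wrist_force: [-0.9, 0.6, 0.1]
finger_gap: 0.0852
```

```bash
python3 - <<'E'
from h import *
s,r=snap("wrist","wrist3.png")
E
```

```text
(no output)
```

View pics/wrist3.png

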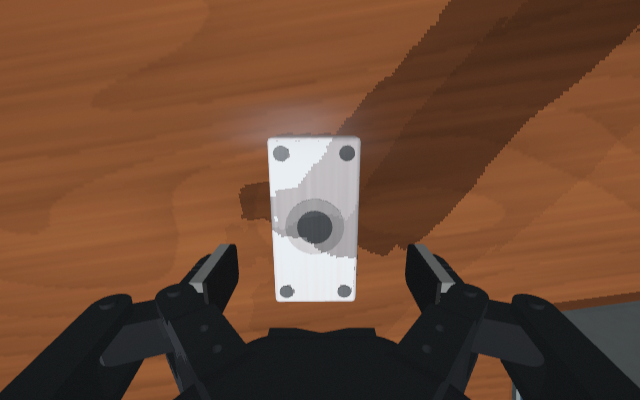

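```bash
python3 - <<'E'
from h import *
s=env.get_state(); r=wcam(s,eyes.read_camera("wrist"))
C=np.array([onz(r,u,v,.02) for u,v in((281,153),(347,153),(344,291),(287,291),(315,227))])
print(s["tcp_pos"],C.round(4).tolist(),C[:4].mean(0))
for i,j in((3,0),(2,1),(4,4)):
    d=C[j]-C[i]; print(np.linalg.norm(d),np.degrees(np.arctan2(d[1],d[0])))
a=axes();print(np.degrees(np.arctan2(a[1,0],a[0,0])),np.degrees(np.arctan2(a[1,1],a[0,1])),a[:,2])
E
```

```text
[ 0.44721543 -0.34554042  0.07920923] [[0.398, -0.3646, 0.02], [0.4043, -0.3226, 0.02], [0.505, -0.3372, 0.02], [0.4987, -0.379, 0.02], [0.4516, -0.3507, 0.02]] [ 0.4514743  -0.35083128  0.02      ]
0.10168697951821694 171.84071803656215
0.10175920758982936 171.7224664778539
0.0 0.0
171.6024274252815 81.6024274252815 [-0.     0.001 -1.   ]
```

Call:
{"method": "move_arm", "body": {"commands": [[[0.1,-0.13,-0.7],[0,0,0],1],[[0,0,-0.68],[0,0,0],1],[[0,0,0],[0,0,0],-1],[[0,0,0],[0,0,0],-1],[[0,0,0],[0,0,0],-1]], "newtons": 60}}

```text
clock: 4.05
tcp_pos: [0.4532, -0.3541, 0.0279]
orientation: [0.001, 0.073, 0.997, -0.001]
wrist_force: [0.3, 0.4, -2.1]
finger_gap: 0.0574
```

Call:
{"method": "move_arm", "body": {"commands": [[[0,0,0],[0,0,0],-1],[[0,0,0],[0,0,0],-1]]}}

```text
clock: 4.25
tcp_pos: [0.4532, -0.3542, 0.0277]
orientation: [0.002, 0.073, 0.997, -0.001]
wrist_force: [0.7, 1.0, 7.8]
finger_gap: 0.0579
```

Call:
{"method": "move_arm", "body": {"commands": [[[0,0,0.5],[0,0,0],-1],[[0,0,1],[0,0,0],-1],[[0,0.5,1],[0,0,0],-1],[[0,0.8,1],[0,0,0],-1],[[0,0.9,1],[0,0,0],-1]]}}

```text
clock: 4.75
tcp_pos: [0.4517, -0.2682, 0.2037]
orientation: [0.001, 0.074, 0.997, -0.0]
wrist_force: [0.7, 0.6, -2.3]
finger_gap: 0.0582
```

Call:
{"method": "move_arm", "body": {"commands": [[[0,1,1],[0,0,0],-1],[[0,1,1],[0,0,0],-1],[[0,1,0.3],[0,0,0],-1],[[0,1,0],[0,0,0],-1],[[0,1,0],[0,0,0.1],-1]]}}

```text
clock: 5.25
tcp_pos: [0.4518, -0.0765, 0.2857]
orientation: [0.001, 0.066, 0.998, -0.0]
wrist_force: [0.8, 0.6, -3.9]
finger_gap: 0.0574
```

Call:
{"method": "move_arm", "body": {"commands": [[[0,1,0],[0,0,0.1],-1],[[0,1,0],[0,0,0.1],-1],[[0,1,0],[0,0,0],-1],[[0,1,0],[0,0,0],-1],[[0,1,0],[0,0,0],-1]]}}

```text
clock: 5.75
tcp_pos: [0.4514, 0.1237, 0.2849]
orientation: [0.001, 0.052, 0.999, -0.0]
wrist_force: [0.6, -0.7, -3.3]
finger_gap: 0.0579
```

```bash
python3 - <<'E'
from h import *
import pickle
s,r=snap("wrist","wrist4.png"); s2,B=snap("side","side4.png",4,(180,100,340,220)); 
pickle.dump((s,r),open("w4.pkl","wb"));pickle.dump(B,open("side4.pkl","wb"));print(s["tcp_pos"],s["joint_pos"])
E
```

```text
[0.45140834 0.12370094 0.28488251] [ 9.58326313e-02  9.57017165e-02 -1.42868786e-01  1.33083301e+00
 -2.13792551e-04  2.00764618e-01]
```

View pics/wrist4.png

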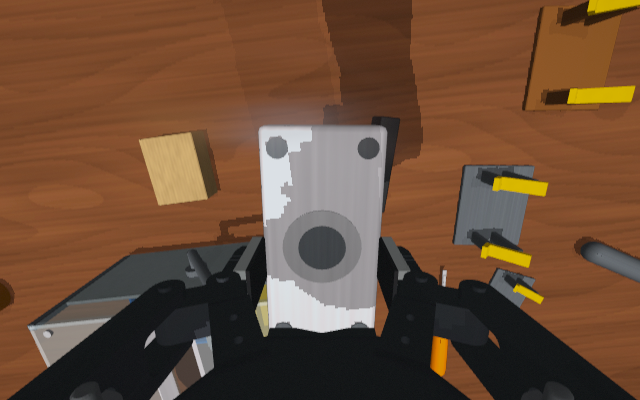

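View pics/side4.png

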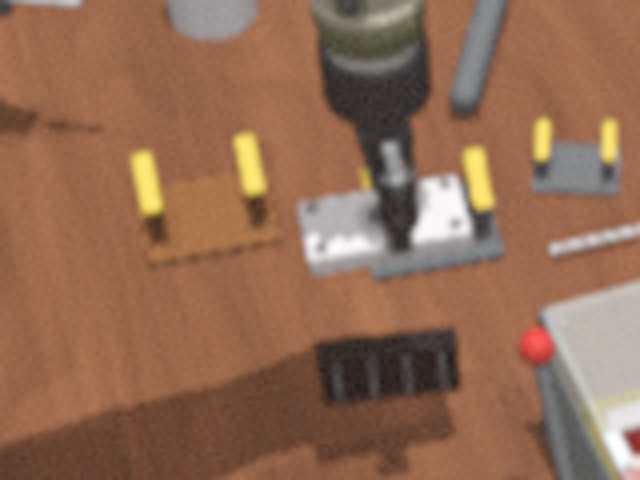

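```bash
python3 - <<'E'
from h import *
import pickle
s,r=pickle.load(open("w4.pkl","rb")); cv2.imwrite("pics/w4c.png",cv2.resize(r["frame"][150:290,440:600,::-1],None,fx=5,fy=4,interpolation=2)[:560])
B=pickle.load(open("side4.pkl","rb"))
for z in (.2,.203,.21): print(onz(B,314.2,186.2,z).round(4))
E
```

```text
[0.5303 0.0344 0.2   ]
[0.5295 0.0319 0.203 ]
[0.5276 0.026  0.21  ]
```

View pics/w4c.png

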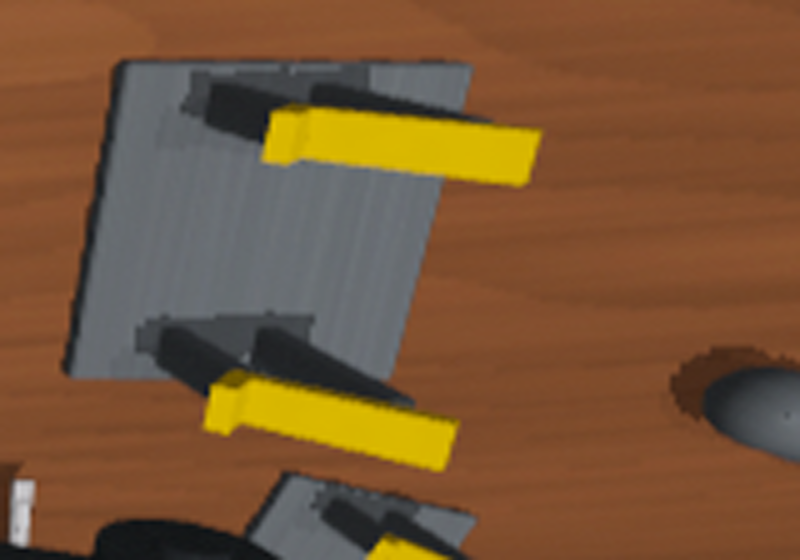

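```bash
python3 - <<'E'
from h import *
import pickle
s,r=pickle.load(open("w4.pkl","rb")); r=wcam(s,r)
f=lambda p:(440+p[0]/5,150+p[1]/4)
P=np.array([onz(r,*f(p),.008) for p in((125,62),(472,65),(388,378),(75,376))]); print(P.round(4).tolist(),P.mean(0))
for i,j in((0,3),(1,2),(0,1),(3,2)): 
    d=P[j]-P[i]; print(np.linalg.norm(d).round(4),np.degrees(np.arctan2(d[1],d[0])).round(1))
Q=np.array([onz(r,*f(p),.0875) for p in((541,130),(523,187),(460,420),(443,470))]);print("arm ends",Q.round(4).tolist(),Q.mean(0))
# inner concave corner line of lip/arm at z~.055
Q=np.array([onz(r,*f(p),.055) for p in((310,110),(302,162),(250,380),(237,432))]);print("corners",Q.round(4).tolist(),Q.mean(0))
E
```

```text
[[0.4721, 0.3268, 0.008], [0.4836, 0.4253, 0.008], [0.6048, 0.4118, 0.008], [0.5937, 0.3156, 0.008]] [0.5385286  0.36989185 0.008     ]
0.1222 -5.3
0.1219 -6.3
0.0991 83.3
0.0968 83.4
arm ends [[0.4848, 0.3847, 0.0875], [0.5018, 0.3824, 0.0875], [0.5773, 0.3752, 0.0875], [0.5947, 0.3726, 0.0875]] [0.53964929 0.37871758 0.0875    ]
corners [[0.4822, 0.3512, 0.055], [0.4993, 0.3503, 0.055], [0.5756, 0.3415, 0.055], [0.5951, 0.339, 0.055]] [0.53802525 0.34548504 0.055     ]
```

Call:
{"method": "move_arm", "body": {"commands": [[[0.34,0.74,0],[0.93,-0.1,0],-1],[[0.34,0.74,0],[0.93,-0.1,0],-1],[[0.34,0.74,-0.5],[0.93,-0.1,0],-1],[[0.34,0.74,-0.7],[0.93,-0.1,0],-1],[[0.34,0.74,-0.9],[0.93,-0.1,0],-1]]}}

```text
clock: 6.35
tcp_pos: [0.5222, 0.2701, 0.202]
orientation: [0.021, 0.049, 0.945, 0.322]
wrist_force: [2.2, 0.1, -4.3]
finger_gap: 0.0581
```

Call:
{"method": "move_arm", "body": {"commands": [[[0.34,0.74,-0.9],[0.93,-0.1,0],-1],[[0,0,-0.5],[0,0,0],-1],[[0,0,0],[0,0,0],-1]]}}

```text
clock: 6.65
tcp_pos: [0.5308, 0.2985, 0.1397]
orientation: [0.017, 0.05, 0.924, 0.38]
wrist_force: [-0.2, -0.1, -2.9]
finger_gap: 0.0579
```

```bash
python3 - <<'E'
from h import *
import pickle
print(axes(),env.get_state()["joint_pos"].round(2),env.get_state()["tcp_pos"])
s,B=snap("side","side5.png",4,(200,90,360,220)); s,A=snap("scene","scene5.png",4,(300,230,480,370))
pickle.dump((A,B),open("p5.pkl","wb"))
E
```

```text
[[-0.994  0.08   0.07 ]
 [ 0.106  0.706  0.7  ]
 [ 0.006  0.703 -0.711]] [ 0.04  0.32 -0.45  0.66  0.77  0.21] [0.53077001 0.29853294 0.13971725]
```

View pics/side5.png

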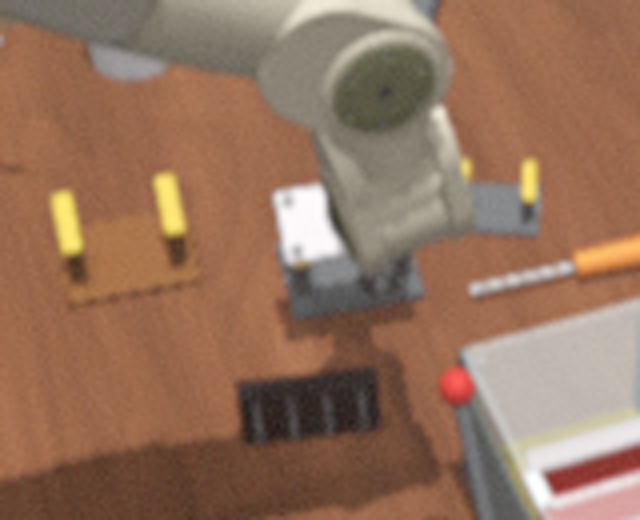

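View pics/scene5.png

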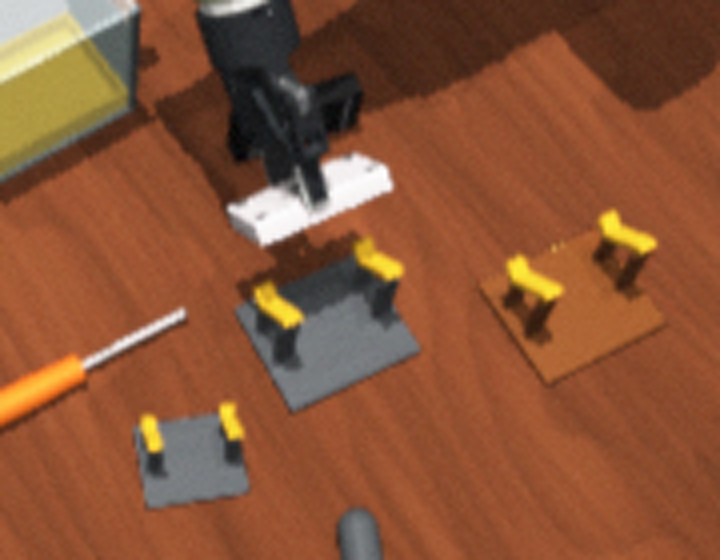

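Call:
{"method": "move_arm", "body": {"commands": [[[0.08,0.55,-0.3],[0,0,0],-1],[[0.08,0.45,-0.3],[0,0,0],-1],[[0,0,0],[0,0,0],-1]]}}

```text
clock: 7.05
tcp_pos: [0.5406, 0.341, 0.1218]
orientation: [0.022, 0.047, 0.923, 0.381]
wrist_force: [-0.5, -0.9, -3.4]
finger_gap: 0.0577
```

```bash
python3 - <<'E'
from h import *
import pickle
s,r=snap("wrist","wrist6.png"); s,A=snap("scene","scene6.png",6,(335,260,435,350))
pickle.dump((s,r,A),open("p6.pkl","wb"));print(s["tcp_pos"])
E
```

```text
[0.54056266 0.34036075 0.12209579]
```

View pics/wrist6.png

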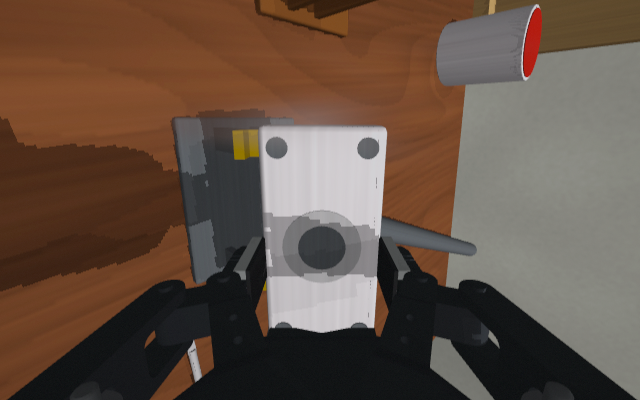

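View pics/scene6.png

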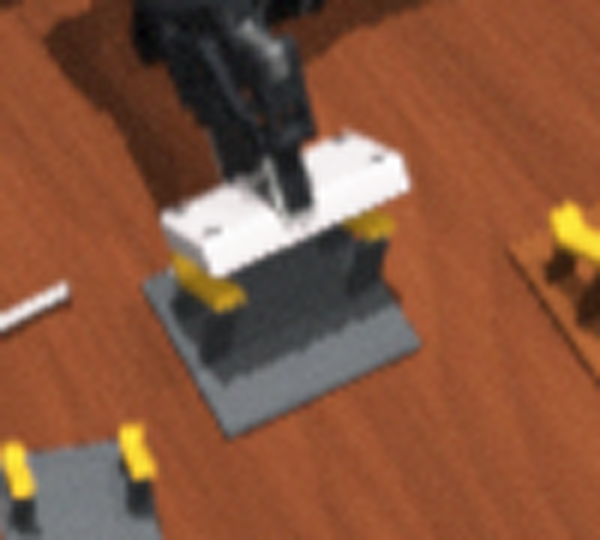

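```bash
python3 - <<'E'
from h import *
import pickle
s,r,A=pickle.load(open("p6.pkl","rb")); r=wcam(s,r)
c=np.array([.5385,.369]); y=np.radians(-6); X=np.array([np.cos(y),np.sin(y),0]); Y=np.array([-np.sin(y),np.cos(y),0])
def W(x,yy,z): return np.array([*c,0])+X*x+Y*yy+[0,0,z]
for n,p in(("liptop -x",W(-.047,-.0285,.0635)),("liptop +x edge",W(-.055,-.0285,.0635)),("corner",W(-.055,-.02,.055)),("baseA",W(-.062,-.05,.008)),("baseB",W(.062,-.05,.008))):
    print(n,proj(r,p).round(1))
w=cv2.resize(r["frame"][100:300,160:300,::-1],None,fx=5,fy=3); cv2.imwrite("pics/w6c.png",w)
E
```

```text
liptop -x [249.9 145.1]
liptop +x edge [248.9 130.8]
corner [253.8 129.8]
baseA [172.7 117.4]
baseB [195.9 286. ]
```

View pics/w6c.png

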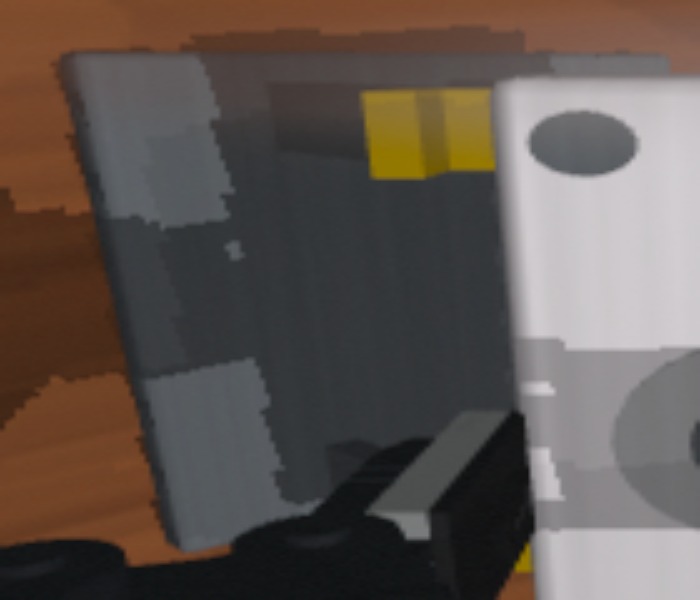

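Call:
{"method": "move_arm", "body": {"commands": [[[-0.06,-0.17,-0.17],[0,0,0],-1],[[0,0.17,-0.17],[0,0,0],-1],[[0,0.18,-0.18],[0,0,0],-1],[[0,0,0],[0,0,0],-1]]}}

```text
clock: 7.55
tcp_pos: [0.5367, 0.3468, 0.0983]
orientation: [0.02, 0.049, 0.923, 0.381]
wrist_force: [0.0, -0.8, -2.7]
finger_gap: 0.0576
```

```bash
python3 - <<'E'
from h import *
s,r=snap("wrist","wrist7.png",2.5,(160,100,400,330)); s,A=snap("scene","scene7.png",6,(335,260,435,350))
print(s["tcp_pos"],s["wrist_force"])
E
```

```text
[0.53692097 0.34669146 0.09869671] [-0.72425888 -0.36224886 -2.91432811]
```

View pics/wrist7.png

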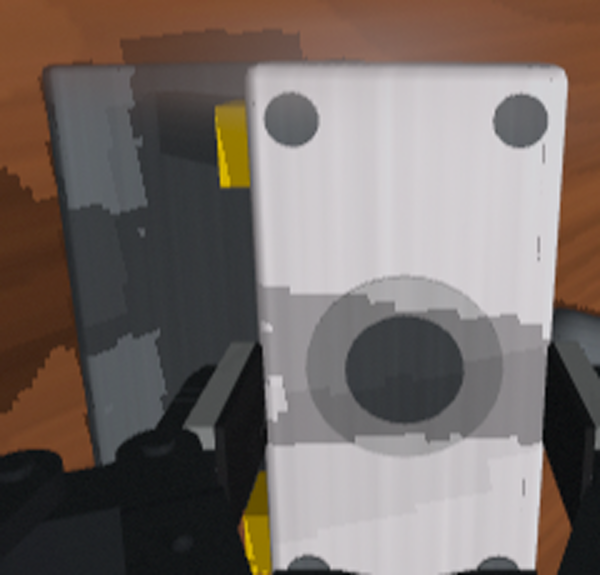

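View pics/scene7.png

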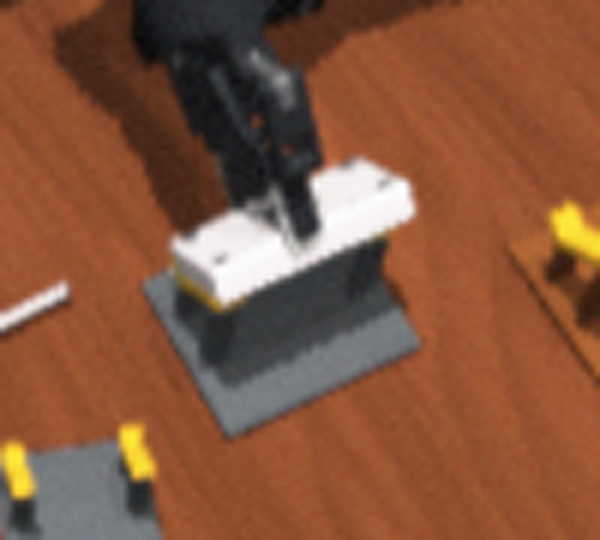

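Call:
{"method": "move_arm", "body": {"commands": [[[0,0.06,-0.06],[0,0,0],-1],[[0,0.02,-0.06],[0,0,0],-1],[[0,0,0],[0,0,0],-1]]}}

```text
clock: 7.95
tcp_pos: [0.5381, 0.3488, 0.0975]
orientation: [0.022, 0.049, 0.922, 0.382]
wrist_force: [-11.1, -20.8, 21.2]
finger_gap: 0.0579
```

Call:
{"method": "move_arm", "body": {"commands": [[[0,-0.05,0.05],[0,0,0],-1],[[0,0,0],[0,0,0],0.7],[[0,0,0],[0,0,0],1],[[0,0,0],[0,0,0],1]]}}

```text
clock: 8.35
tcp_pos: [0.5378, 0.3485, 0.0967]
orientation: [0.021, 0.048, 0.923, 0.382]
wrist_force: [-0.3, 0.3, 0.8]
finger_gap: 0.0851
```

```bash
python3 - <<'E'
from h import *
s,r=snap("wrist","wrist8.png",2.5,(160,100,400,330)); s,A=snap("scene","scene8.png",6,(335,260,435,350))
print(s["tcp_pos"],s["wrist_force"],s["finger_gap"])
E
```

```text
[0.53759367 0.34852132 0.09655341] [-0.23326982 -0.22673612  0.35701504] 0.08553921414111454
```

View pics/wrist8.png

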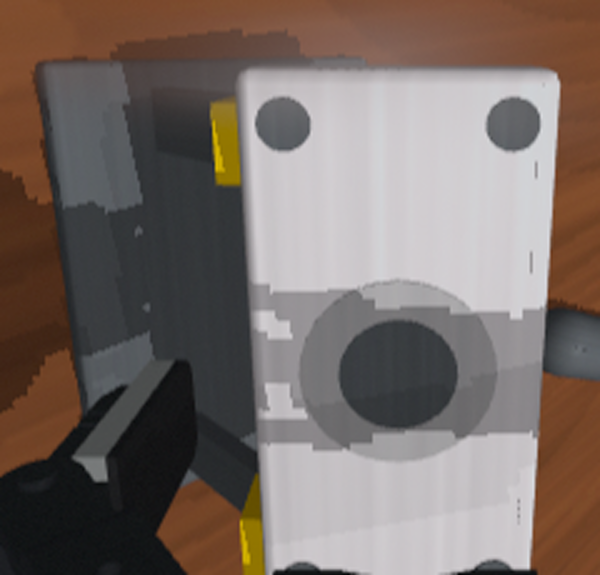

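View pics/scene8.png

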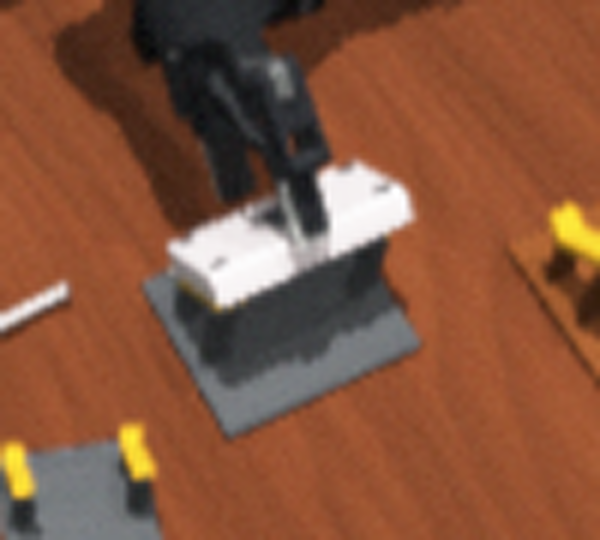

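Call:
{"method": "move_arm", "body": {"commands": [[[-0.04,-0.4,0.4],[0,0,0],1],[[-0.06,-0.6,0.6],[0,0,0],1],[[-0.06,-0.6,0.8],[0,0,0],1],[[0,0,1],[-0.93,0.1,0],1],[[0,0,1],[-0.93,0.1,0],1]]}}

```text
clock: 8.95
tcp_pos: [0.5311, 0.2819, 0.2491]
orientation: [0.014, 0.053, 0.965, 0.255]
wrist_force: [2.5, 0.8, -0.4]
finger_gap: 0.0854
```

```bash
python3 - <<'E'
from h import *
s,r=snap("wrist","wrist9.png",1.25); s,A=snap("scene","scene9.png",6,(335,260,435,350))
print(s["tcp_pos"],s["wrist_force"],s["finger_gap"])
E
```

```text
[0.53480581 0.28560985 0.26093186] [3.1938375  3.16372804 8.40851371] 0.08525459564690571
```

View pics/scene9.png

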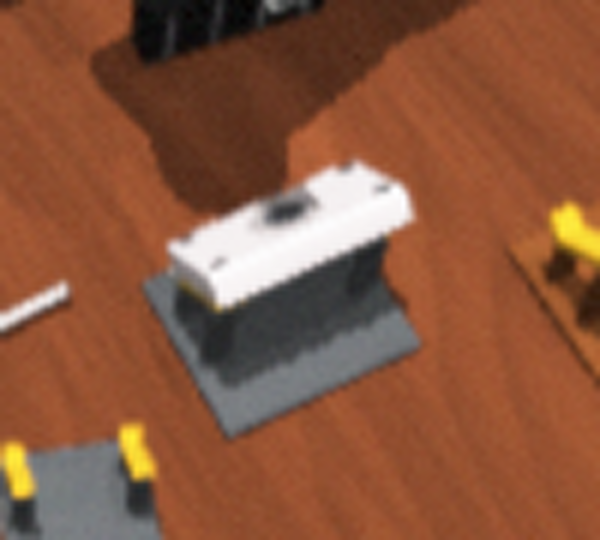

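Call:
{"method": "move_arm", "body": {"commands": [[[0,0.4,0.5],[-0.93,0.1,0],1],[[0,0.5,0],[-0.93,0.1,0],1],[[0,0.5,0],[-0.93,0.1,0],1],[[0,0.5,0],[-0.93,0.1,0],1],[[0,0.5,0],[-0.93,0.1,0],1]]}}

```text
clock: 9.55
tcp_pos: [0.5312, 0.3816, 0.2695]
orientation: [-0.002, 0.052, 0.996, -0.066]
wrist_force: [0.0, -0.1, -0.8]
finger_gap: 0.0855
```

Call:
{"method": "move_arm", "body": {"commands": [[[0.1,0.4,0],[-0.93,0.1,0],1],[[0.1,0.4,0],[-0.93,0.1,0],1],[[0.1,0.4,0],[-0.93,0.1,0],1],[[0,0.4,0],[-0.93,0.1,0],1],[[0,0.2,0],[-0.93,0.1,0],1]]}}

```text
clock: 10.05
tcp_pos: [0.5129, 0.4104, 0.2438]
orientation: [-0.013, 0.043, 0.939, -0.34]
wrist_force: [-1.6, -0.8, -2.2]
finger_gap: 0.0856
```

```bash
python3 - <<'E'
from h import *
import pickle
print(axes(),env.get_state()["joint_pos"].round(2))
s,r=snap("wrist","wrist10.png",1); pickle.dump((s,r),open("w10.pkl","wb"))
print(s["tcp_pos"])
E
```

```text
[[-0.996  0.072 -0.054]
 [ 0.09   0.765 -0.638]
 [-0.004 -0.641 -0.768]] [ 0.74  1.11  1.26  2.27 -0.45  0.96]
[0.51293739 0.41035234 0.24375799]
```

View pics/wrist10.png

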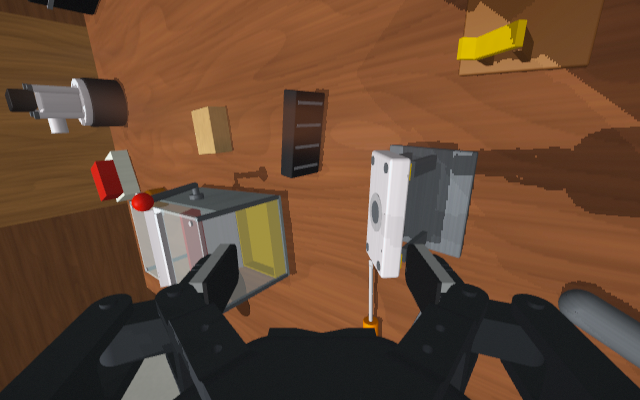

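```bash
python3 - <<'E'
from h import *
from scipy.optimize import least_squares
S=[([-.14,.313,.046,1.304,0],[.575,0,.25]),([-.75,.29,-.04,1.24,0],[.4592,-.3168,.22976]),
([.0958,.0957,-.14287,1.3308,0],[.45141,.1237,.28488]),([.04,.32,-.45,.66,.77],[.53077,.29853,.13972])]
s=env.get_state(); print(s["joint_pos"])
S.append((list(s["joint_pos"][:5]),list(s["tcp_pos"])))
def fk(p,q,sg):
    d,h,a,b,L1,L2,t=p; j1,j2,j3,j4,j5=q
    th=j2-j3; ph=th+j4
    c,s=np.cos,np.sin
    rad=np.array([c(j1),s(j1),0]);tan=np.array([-s(j1),c(j1),0]);Z=np.array([0,0,1.])
    w=c(ph)*rad-s(ph)*Z
    tz=c(j5)*w+sg*s(j5)*tan
    P=(d+a*s(j2)+b*c(th))*rad+(h+a*c(j2)-b*s(th))*Z+L1*w+L2*tz+t*tan
    return P,tz
for sg in(1,-1):
    f=lambda p:np.concatenate([fk(p,q,sg)[0]-x for q,x in S])
    r=least_squares(f,[0,.3,.4,.4,.1,.2,0]); print(sg,r.x.round(3),np.abs(r.fun).max(), fk(r.x,S[-1][0],sg)[1])
E
```

```text
[ 0.74385396  1.11298315  1.25412044  2.26762864 -0.45151059  0.96187427]
1 [-0.024  0.362  0.574  0.438  0.262  0.281  0.081] 0.006487727777271801 [-0.05384373 -0.64248845 -0.76440136]
-1 [ 0.291  0.177  0.253  0.192  0.363 -0.267  0.081] 0.04095818818166491 [-6.44740603e-01 -3.36026751e-04 -7.64401362e-01]
```

```bash
cat > ik.py <<'E'
from h import *
from scipy.optimize import least_squares
PK=np.array([-.024,.362,.574,.438,.262,.281,.081])
LO=np.array([-2.76,-.86,-1.03,-2.2,-1.47]);HI=np.array([2.76,1.69,1.26,2.34,1.5])
def fk(p,q):
    d,h,a,b,L1,L2,t=p; j1,j2,j3,j4,j5=q
    th=j2-j3; ph=th+j4; c,s=np.cos,np.sin
    rad=np.array([c(j1),s(j1),0]);tan=np.array([-s(j1),c(j1),0]);Z=np.array([0,0,1.])
    w=c(ph)*rad-s(ph)*Z; tz=c(j5)*w+s(j5)*tan
    return (d+a*s(j2)+b*c(th))*rad+(h+a*c(j2)-b*s(th))*Z+L1*w+L2*tz+t*tan, tz
def ik(P,tz,q0=(.6,.6,.4,1.2,-.6)):
    best=None
    for k in (q0,(.2,.6,.2,1.2,-.6),(.9,.9,.8,2,-.3),(.5,.3,-.3,1,.3)):
        r=least_squares(lambda q:np.concatenate([fk(PK,q)[0]-P,.3*(fk(PK,q)[1]-tz)]),np.clip(k,LO+.01,HI-.01),bounds=(LO,HI))
        if best is None or r.cost<best.cost: best=r
    e=best.fun; return best.x, np.linalg.norm(e[:3])*1000, np.degrees(np.linalg.norm(e[3:])/.3)
E
python3 - <<'E'
from ik import *
yw=np.radians(-6);X=np.array([np.cos(yw),np.sin(yw),0]);Y=np.array([-np.sin(yw),np.cos(yw),0]);Z=np.array([0,0,1.])
up=(Y+Z)/2**.5; c=np.array([.538,.361,.085])
for b in (0,15,25,35,45,60):
  t=-up*np.cos(np.radians(b))+X*np.sin(np.radians(b))
  for so in (0,.08):
    q,e,a=ik(c+.02*up-so*t,t); print(b,so,q.round(2),round(e,1),"mm",round(a,1),"deg")
E
```

```text
0 0 [ 0.7   1.22  1.1   2.08 -0.52] 0.0 mm 0.0 deg
0 0.08 [ 0.74  1.21  1.26  2.18 -0.5 ] 15.3 mm 3.9 deg
15 0 [ 0.76  0.99  0.64  1.69 -0.7 ] 0.0 mm 0.0 deg
15 0.08 [ 0.82  1.07  0.93  1.95 -0.66] 0.0 mm 0.0 deg
25 0 [ 0.8   0.88  0.39  1.44 -0.82] 0.0 mm 0.0 deg
25 0.08 [ 0.88  0.93  0.61  1.69 -0.79] 0.0 mm 0.0 deg
35 0 [ 0.83  0.77  0.15  1.16 -0.94] 0.0 mm 0.0 deg
35 0.08 [ 0.92  0.81  0.34  1.43 -0.91] 0.0 mm 0.0 deg
45 0 [ 0.86  0.67 -0.12  0.79 -1.05] 0.0 mm 0.0 deg
45 0.08 [ 0.96  0.71  0.07  1.13 -1.04] 0.0 mm 0.0 deg
60 0 [ 0.88  0.59 -0.6  -0.1  -1.16] 0.0 mm 0.0 deg
60 0.08 [ 1.01  0.57 -0.4   0.42 -1.2 ] 0.0 mm 0.0 deg
```

```bash
cat >> ik.py <<'E'
def goto(P,Rt):
    s=env.get_state(); w,x,y,z=s["orientation"]; rv=(R.from_matrix(Rt)*R.from_quat([x,y,z,w]).inv()).as_rotvec()
    print("from",s["tcp_pos"].round(4),"to",np.round(P,4),"shift units",((P-s["tcp_pos"])/.04).round(2),"turn units",(np.degrees(rv)/8).round(2))
E
cat > reg.py <<'E'
from ik import *
yw=np.radians(-6);X=np.array([np.cos(yw),np.sin(yw),0]);Y=np.array([-np.sin(yw),np.cos(yw),0]);Z=np.array([0,0,1.])
up=(Y+Z)/2**.5; n=(Z-Y)/2**.5; c=np.array([.538,.361,.085]); b=np.radians(20)
t=-up*np.cos(b)+X*np.sin(b); Rt=np.c_[np.cross(-n,t),-n,t]
E
python3 - <<'E'
from reg import *
goto(c+.02*up-.07*t,Rt); print(t)
E
```

```text
from [0.511  0.4122 0.2407] to [0.5205 0.4238 0.1457] shift units [ 0.24  0.29 -2.38] turn units [-0.77 -1.76  1.56]
[ 0.27069122 -0.69657387 -0.66446302]
```

Call:
{"method": "move_arm", "body": {"commands": [[[0,0.1,0],[-0.26,-0.6,0.52],1],[[0.1,0.1,0],[-0.26,-0.6,0.52],1],[[0.1,0.1,-0.4],[-0.26,-0.6,0.52],1],[[0,0,-0.9],[0,0,0],1],[[0,0,-0.8],[0,0,0],1]]}}

```text
clock: 10.6
tcp_pos: [0.524, 0.4248, 0.1677]
orientation: [0.147, -0.013, 0.917, -0.37]
wrist_force: [0.0, 0.1, -0.7]
finger_gap: 0.0858
```

```bash
python3 - <<'E'
from reg import *
import pickle
goto(c+.02*up-.07*t,Rt); print(env.get_state()["joint_pos"].round(2))
s,r=snap("wrist","wrist11.png",1);pickle.dump((s,r),open("w11.pkl","wb"))
E
```

```text
from [0.524  0.4248 0.1677] to [0.5205 0.4238 0.1457] shift units [-0.09 -0.02 -0.55] turn units [-0.24  0.1   0.01]
[ 0.84  0.9   0.6   1.7  -0.72  0.97]
```

View pics/wrist11.png

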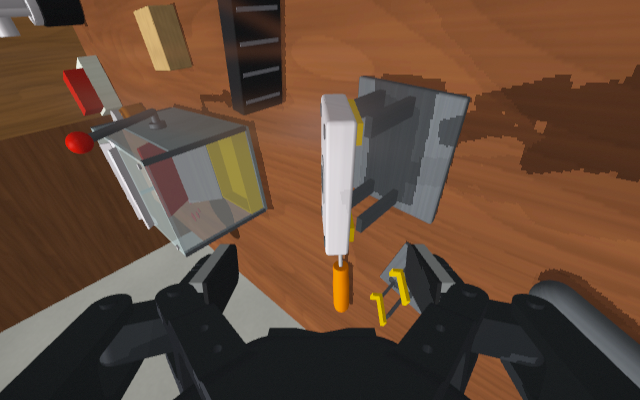

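Call:
{"method": "move_arm", "body": {"commands": [[[-0.09,-0.02,-0.5],[-0.24,0.1,0],1],[[0,0,0],[0,0,0],1]]}}

```text
clock: 10.85
tcp_pos: [0.5203, 0.4223, 0.145]
orientation: [0.137, -0.019, 0.911, -0.388]
wrist_force: [-0.4, 0.1, -1.0]
finger_gap: 0.0855
```

```bash
python3 - <<'E'
from reg import *
import pickle
goto(c+.02*up-.07*t,Rt)
s,r=snap("wrist","wrist12.png",2.5,(200,60,440,300));r=wcam(s,r);pickle.dump((s,r),open("w12.pkl","wb"))
# expected corners of upper edge
for dx in(-.06,.06):
  for dn in(-.01,.01): print(dx,dn,proj(r,c+.03*up+X*dx+n*dn).round(1))
E
```

```text
from [0.5203 0.4223 0.145 ] to [0.5205 0.4238 0.1457] shift units [0.01 0.04 0.02] turn units [ 0.05 -0.04  0.02]
-0.06 -0.01 [341.6 146.6]
-0.06 0.01 [306.2 146.4]
0.06 -0.01 [335.4 282.3]
0.06 0.01 [310.8 282.1]
```

View pics/wrist12.png

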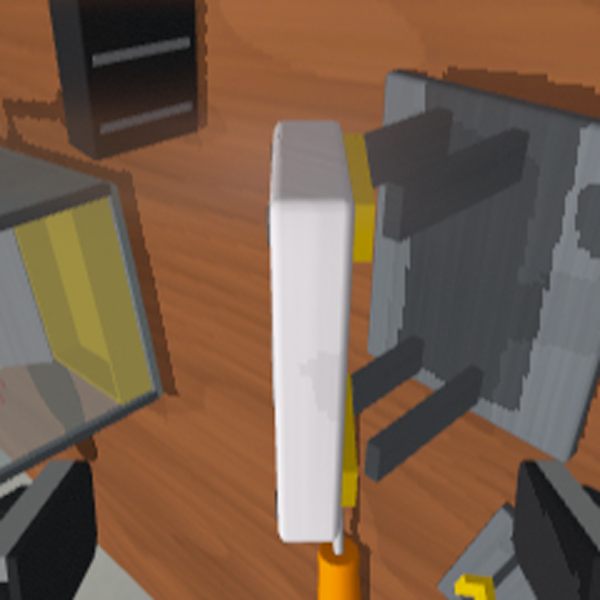

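```bash
python3 - <<'E'
from reg import *
import pickle
s,r=pickle.load(open("w12.pkl","rb")); c0=np.array([.5385,.369,0])
def onpl(u,v,p0,nn):
    o,d=ray(r,u,v); return o+d*(np.dot(p0-o,nn)/np.dot(d,nn))
for u,v in((308,139.2),(340.8,139.2),(312,276),(336,276)):
    p=onpl(u,v,c+.03*up,up)-c; print("X %.4f n %.4f"%(p@X,p@n))
# rest base corners z=.008 : crop (393,72),(572,458),(370,352)
for u,v in((393,72),(572,458),(370,352)):
    p=onz(r,200+u/2.5,60+v/2.5,.008)-c0; print("base X %.4f Y %.4f"%(p@X,p@Y))
E
```

```text
X -0.0644 n 0.0089
X -0.0645 n -0.0094
X 0.0524 n 0.0089
X 0.0522 n -0.0102
base X -0.0627 Y -0.0440
base X 0.0567 Y 0.0526
base X 0.0596 Y -0.0458
```

```bash
python3 - <<'E'
from reg import *
g=c+.017*up-.005*X
goto(g-.035*t,Rt); goto(g,Rt)
E
```

```text
from [0.521  0.4226 0.1467] to [0.5248 0.3979 0.1203] shift units [ 0.1  -0.62 -0.66] turn units [ 0.04 -0.03  0.02]
from [0.521  0.4226 0.1467] to [0.5343 0.3735 0.097 ] shift units [ 0.33 -1.23 -1.24] turn units [ 0.04 -0.03  0.02]
```

Call:
{"method": "move_arm", "body": {"commands": [[[0.1,-0.62,-0.66],[0.04,-0.03,0.02],1],[[0.12,-0.3,-0.3],[0,0,0],1],[[0.12,-0.31,-0.28],[0,0,0],0.3],[[0,0,0],[0,0,0],0.3]]}}

```text
clock: 11.3
tcp_pos: [0.5354, 0.3719, 0.0986]
orientation: [0.141, -0.017, 0.912, -0.385]
wrist_force: [0.4, -0.6, 0.4]
finger_gap: 0.0595
```

```bash
python3 - <<'E'
from reg import *
goto(c+.017*up-.005*X,Rt)
s,r=snap("wrist","wrist13.png",1);print(s["wrist_force"])
s,r=snap("scene","scene13.png",4,(320,230,460,350))
E
```

```text
from [0.5354 0.3719 0.0986] to [0.5343 0.3735 0.097 ] shift units [-0.03  0.04 -0.04] turn units [-0.01  0.02  0.02]
[ 0.41013762 -0.64088416  0.37491014]
```

View pics/wrist13.png

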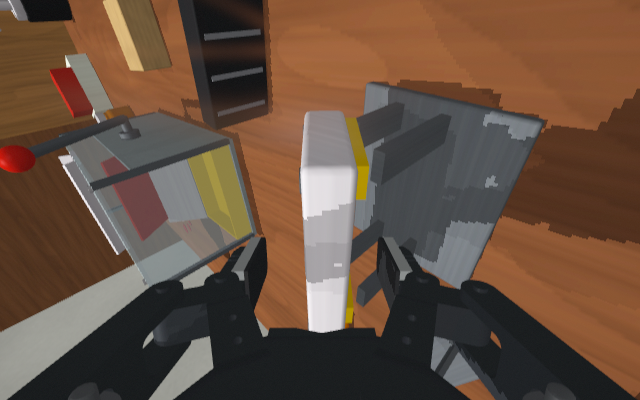

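View pics/scene13.png

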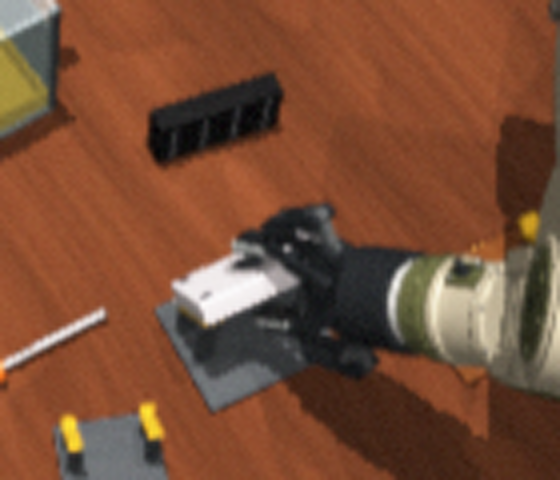

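Call:
{"method": "move_arm", "body": {"commands": [[[0,0.03,-0.03],[0,0,0],0],[[0,0,0],[0,0,0],-1],[[0,0,0],[0,0,0],-1],[[0,0,0],[0,0,0],-1],[[0,0,0],[0,0,0],-1]], "newtons": 70}}

```text
clock: 11.9
tcp_pos: [0.5344, 0.3748, 0.098]
orientation: [0.142, -0.019, 0.912, -0.385]
wrist_force: [-2.4, -1.7, 5.7]
finger_gap: 0.0189
```

Gripped (gap 19 mm ≈ 20 mm). Lift vertically.

Call:
{"method": "move_arm", "body": {"commands": [[[0,0,0.3],[0,0,0],-1],[[0,0,0.6],[0,0,0],-1],[[0,0,0.9],[0,0,0],-1],[[0,0,0.9],[0,0,0],-1]]}}

```text
clock: 12.3
tcp_pos: [0.5338, 0.3746, 0.205]
orientation: [0.14, -0.019, 0.912, -0.385]
wrist_force: [0.6, -0.1, -3.7]
finger_gap: 0.0192
```

```bash
python3 - <<'E'
from reg import *
s,r=snap("wrist","wrist14.png",1);print(s["wrist_force"],s["finger_gap"],s["joint_pos"].round(2))
s,r=snap("scene","scene14.png",4,(320,200,480,350))
# final orientation: tool down, plate: length along world x. tool x->? plate length dir X in tool frame stays; want X->world x, up->Z, n->-Y
w,x,y,z=s["orientation"]; Rc=R.from_quat([x,y,z,w]).as_matrix()
Rt2=np.eye(3)@np.c_[X,-n,up].T@Rc   # maps X->x, -n->y, up->z
goto(np.array([.6375,-.042,.3]),Rt2); print(Rt2.round(3)); print(ik(np.array([.6375,-.042,.3]),Rt2[:,2]),ik(np.array([.6375,-.042,.2]),Rt2[:,2]))
E
```

```text
[ 0.56701824 -0.12812755 -3.68959632] 0.01918501146365128 [ 0.79  0.82  0.51  1.7  -0.75  0.91]
from [0.5356 0.3759 0.2106] to [ 0.6375 -0.042   0.3   ] shift units [  2.55 -10.45   2.23] turn units [ 5.61 -0.29  0.72]
[[-0.938  0.004  0.348]
 [ 0.005  1.     0.002]
 [-0.348  0.004 -0.938]]
(array([-0.22902253,  0.08798519, -0.19863216,  0.9382144 ,  0.0813193 ]), np.float64(6.712356240439608e-08), np.float64(1.249872990948525e-08)) (array([-0.22902253,  0.15941632, -0.36357283,  0.70184261,  0.0813193 ]), np.float64(1.9208333536364713e-11), np.float64(2.587887768934855e-12))
```

View pics/wrist14.png

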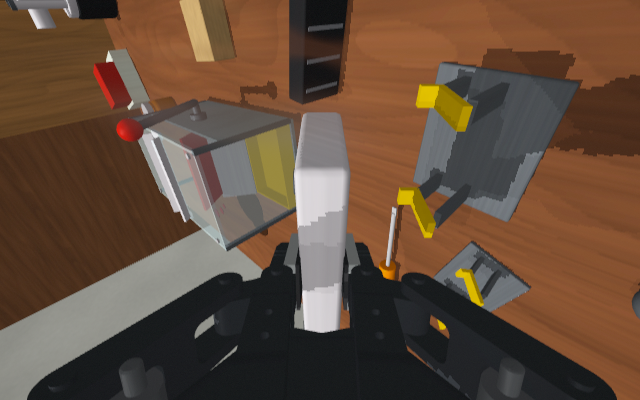

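View pics/scene14.png

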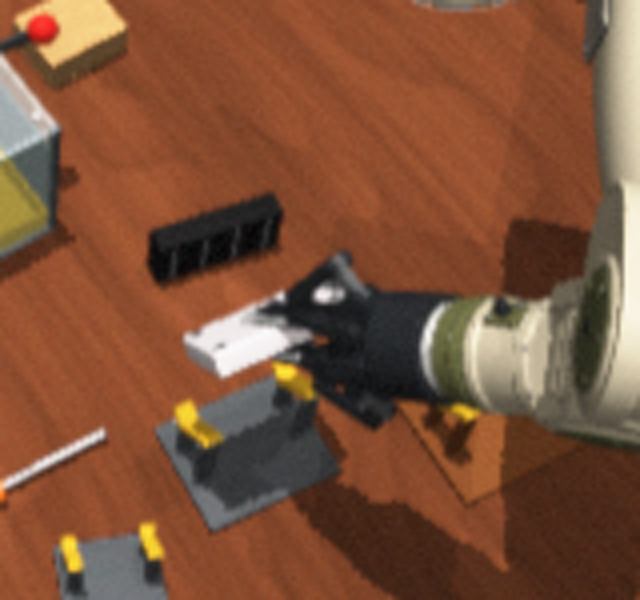

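Call:
{"method": "move_arm", "body": {"commands": [[[0.2,-0.6,0.8],[0.51,-0.03,0.06],-1],[[0.23,-0.9,0.8],[0.51,-0.03,0.06],-1],[[0.23,-0.95,0.6],[0.51,-0.03,0.06],-1],[[0.23,-0.95,0],[0.51,-0.03,0.06],-1],[[0.23,-0.95,0],[0.51,-0.03,0.06],-1]]}}

```text
clock: 12.9
tcp_pos: [0.5793, 0.1997, 0.2932]
orientation: [0.161, -0.009, 0.964, -0.213]
wrist_force: [0.7, -0.8, -2.3]
finger_gap: 0.019
```

Call:
{"method": "move_arm", "body": {"commands": [[[0.23,-0.95,0],[0.51,-0.03,0.06],-1],[[0.23,-0.95,0],[0.51,-0.03,0.06],-1],[[0.23,-0.95,0],[0.51,-0.03,0.06],-1],[[0.23,-0.95,0],[0.51,-0.03,0.06],-1],[[0.23,-0.95,0],[0.51,-0.03,0.06],-1]]}}

```text
clock: 13.4
tcp_pos: [0.6243, 0.0093, 0.292]
orientation: [0.173, 0.002, 0.984, -0.036]
wrist_force: [1.1, 1.0, -3.8]
finger_gap: 0.0189
```

```bash
python3 - <<'E'
from reg import *
import pickle
s=env.get_state();w,x,y,z=s["orientation"]; Rc=R.from_quat([x,y,z,w])
Rt2=np.array([[-.94,0,.342],[0,1,0],[-.342,0,-.94]])
goto(np.array([.6375,-.042,.3]),Rt2); print(s["finger_gap"])
s,r=snap("wrist","wrist15.png",1);s1,B=snap("side","side15.png",4,(280,110,440,250)); s1,A=snap("scene","scene15.png",4,(230,120,390,260))
pickle.dump((s,r,A,B),open("p15.pkl","wb"))
E
```

```text
from [0.6243 0.0093 0.292 ] to [ 0.6375 -0.042   0.3   ] shift units [ 0.33 -1.28  0.2 ] turn units [ 0.5  -0.01  0.12]
0.018889067069640445
```

View pics/wrist15.png

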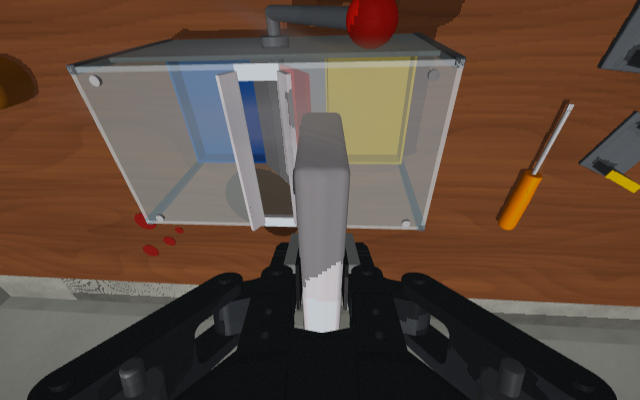

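View pics/side15.png

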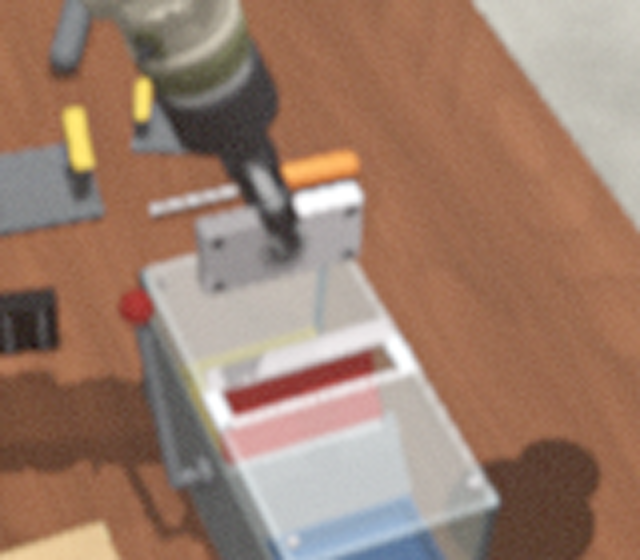

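View pics/scene15.png

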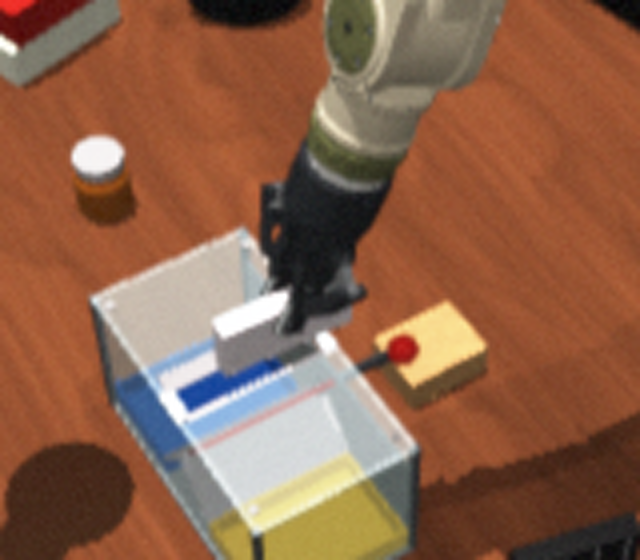

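```bash
python3 - <<'E'
from reg import *
import pickle
s,r,A,B=pickle.load(open("p15.pkl","rb")); r=wcam(s,r)
P=np.array([onz(r,u,v,.16) for u,v in((73,68),(460,63),(427,228),(152,226))]);print(P.round(4).tolist(),P.mean(0))
for i,j in((0,1),(3,2),(0,3),(1,2)):
    d=P[j]-P[i];print(np.linalg.norm(d).round(4),np.degrees(np.arctan2(d[1],d[0])).round(2))
# slot opening at roof: white end bars inner edges 
print("slot ends", [onz(r,u,v,.16).round(4).tolist() for u,v in((237,81),(278,81),(266,217),(296,217))])
print("lip tops", [onz(r,u,v,.173).round(4).tolist() for u,v in((219,74),(255,229),(286,71),(303,180))])
print("ball",onz(r,372,20,.205))
# plate upper edge corners: use z = tcp+.013
zt=s["tcp_pos"][2]+.013
print("plate",[onz(r,u,v,zt).round(4).tolist() for u,v in((297,168),(348,168),(305,328),(341,328))], s["tcp_pos"])
for n_,q,cs in(("scene",A,((262,213),(287,213))),): pass
w=cv2.resize(r["frame"][50:340,200:380,::-1],None,fx=3,fy=2);cv2.imwrite("pics/w15c.png",w)
E
```

```text
[[0.5623, -0.1937, 0.16], [0.56, 0.0988, 0.16], [0.7155, 0.1066, 0.16], [0.7262, -0.1925, 0.16]] [ 0.64101733 -0.04520596  0.16      ]
0.2926 90.44
0.2993 92.05
0.164 0.44
0.1557 2.87
slot ends [[0.572, -0.0647, 0.16], [0.572, -0.0327, 0.16], [0.7077, -0.0603, 0.16], [0.7064, -0.0284, 0.16]]
lip tops [[0.5641, -0.0722, 0.173], [0.7133, -0.0695, 0.173], [0.5622, -0.0234, 0.173], [0.6525, -0.0164, 0.173]]
ball [0.53038868 0.03139168 0.205     ]
plate [[0.564, 0.0029, 0.305], [0.5637, 0.0194, 0.305], [0.6602, 0.0005, 0.305], [0.6582, 0.0193, 0.305]] [0.6242682  0.00934354 0.29197141]
```

View pics/w15c.png

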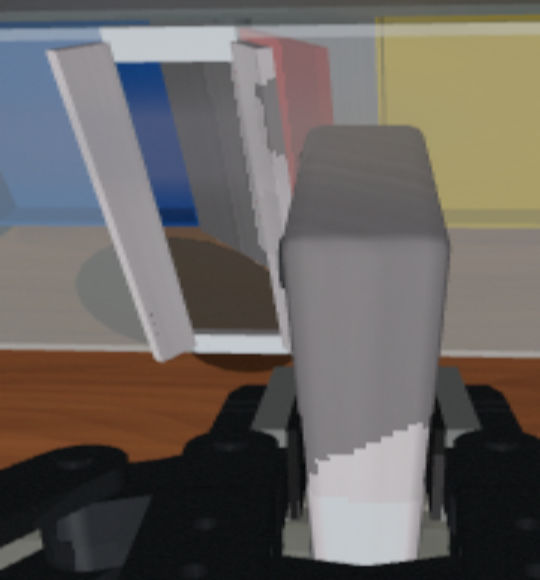

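Call:
{"method": "move_arm", "body": {"commands": [[[0.17,-0.66,0],[0.25,0,0.06],-1],[[0.17,-0.67,-0.2],[0.25,0,0.06],-1],[[0,0,-0.3],[0,0,0],-1],[[0,0,0],[0,0,0],-1],[[0,0,0],[0,0,0],-1]]}}

```text
clock: 14.05
tcp_pos: [0.6378, -0.0411, 0.2712]
orientation: [0.172, -0.001, 0.985, -0.001]
wrist_force: [-0.2, -0.4, -2.9]
finger_gap: 0.0186
```

```bash
python3 - <<'E'
from reg import *
import pickle
Rt2=np.array([[-.94,0,.342],[0,1,0],[-.342,0,-.94]])
goto(np.array([.6375,-.042,.3]),Rt2); print(axes())
s,r=snap("wrist","wrist16.png",1);s1,B=snap("side","side16.png",4,(280,110,440,250)); s1,A=snap("scene","scene16.png",4,(230,120,390,260))
pickle.dump((s,r,A,B),open("p16.pkl","wb"))
E
```

```text
from [ 0.6378 -0.0411  0.2712] to [ 0.6375 -0.042   0.3   ] shift units [-0.01 -0.02  0.72] turn units [ 0.02 -0.03 -0.01]
[[-0.941 -0.001  0.339]
 [-0.002  1.    -0.002]
 [-0.339 -0.003 -0.941]]
```

View pics/wrist16.png

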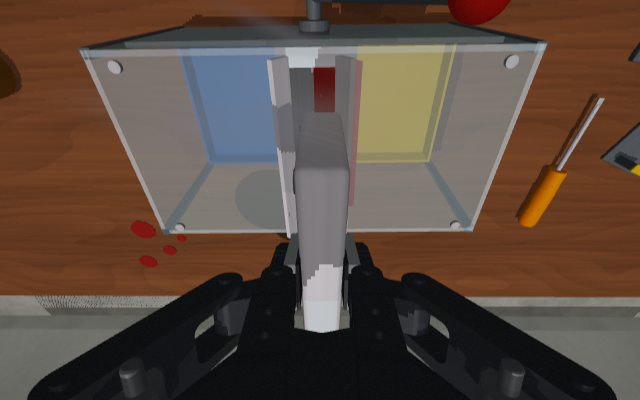

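View pics/side16.png

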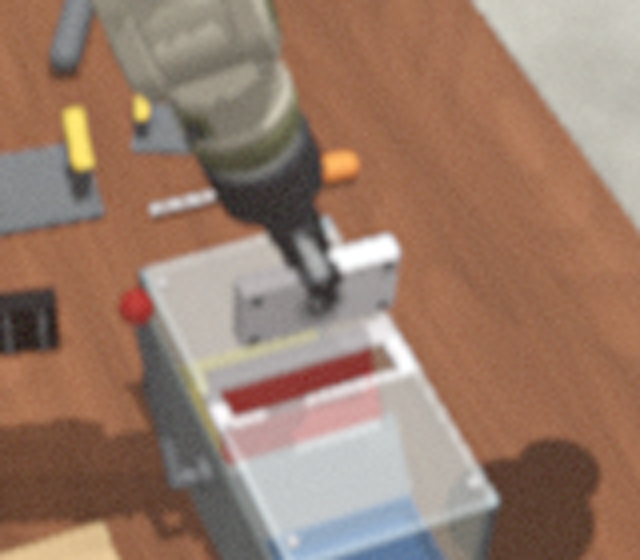

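View pics/scene16.png

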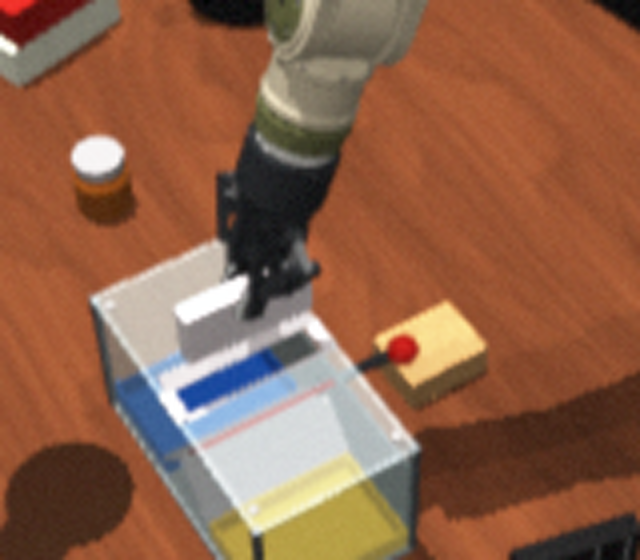

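```bash
python3 - <<'E'
from reg import *
import pickle
s,r,A,B=pickle.load(open("p16.pkl","rb")); r=wcam(s,r)
P=np.array([onz(r,u,v,.16) for u,v in((84,50),(546,43),(471,231),(164,233))]);print(P.round(4).tolist(),P.mean(0))
for i,j in((0,1),(3,2),(0,3),(1,2)):
    d=P[j]-P[i];print(np.linalg.norm(d).round(4),np.degrees(np.arctan2(d[1],d[0])).round(2))
w=cv2.resize(r["frame"][20:260,220:400,::-1],None,fx=4,fy=2.5);cv2.imwrite("pics/w16c.png",w)
E
```

```text
[[0.5614, -0.1954, 0.16], [0.5573, 0.1008, 0.16], [0.7182, 0.1028, 0.16], [0.7216, -0.1959, 0.16]] [ 0.63961693 -0.04691102  0.16      ]
0.2963 90.79
0.2987 90.66
0.1602 -0.15
0.1608 0.71
```

View pics/w16c.png

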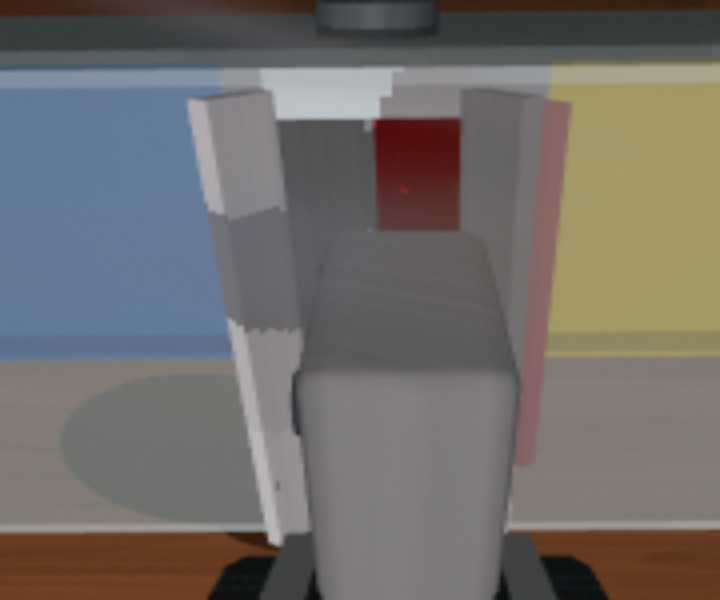

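Call:
{"method": "move_arm", "body": {"commands": [[[0.03,-0.11,-0.3],[0,0,0.05],-1],[[0,0,-0.5],[0,0,0],-1],[[0,0,-0.5],[0,0,0],-1],[[0,0,-0.4],[0,0,0],-1],[[0,0,0],[0,0,0],-1]]}}

```text
clock: 14.7
tcp_pos: [0.6377, -0.0466, 0.2007]
orientation: [0.17, -0.003, 0.985, -0.0]
wrist_force: [-0.4, 0.7, -3.1]
finger_gap: 0.0191
```

```bash
python3 - <<'E'
from reg import *
s,r=snap("wrist","wrist17.png",1);s1,B=snap("side","side17.png",4,(280,110,440,250)); s1,A=snap("scene","scene17.png",4,(230,120,390,260))
print(s["wrist_force"],s["tcp_pos"])
E
```

```text
[-0.41868345  0.68576385 -3.11416038] [ 0.63765933 -0.04656592  0.20066311]
```

View pics/wrist17.png

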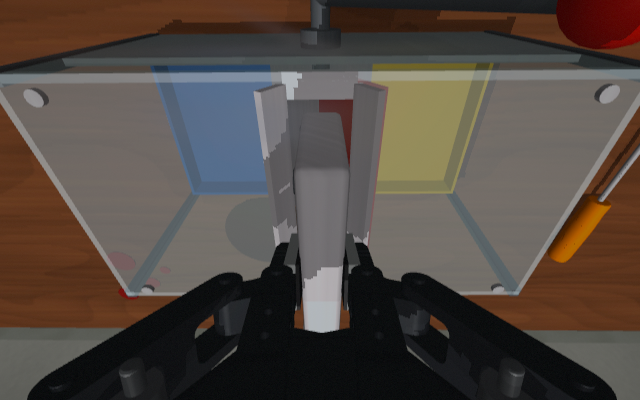

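View pics/side17.png

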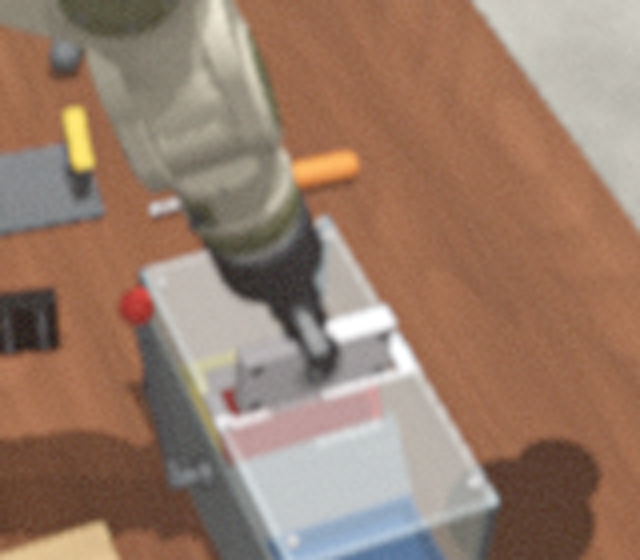

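View pics/scene17.png

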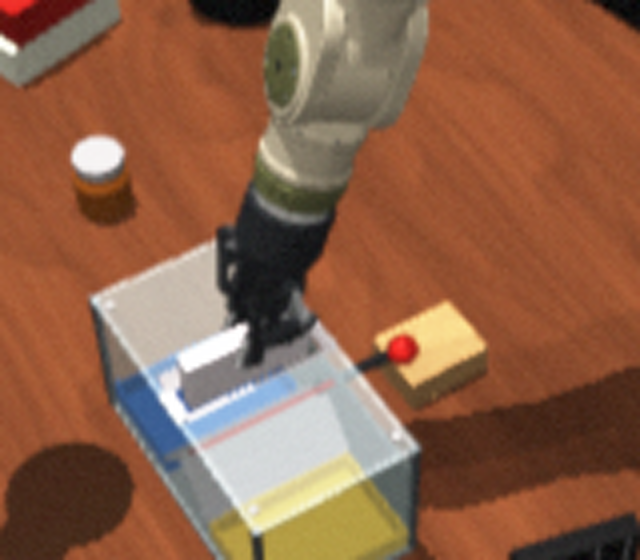

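```bash
python3 - <<'E'
from reg import *
s=env.get_state(); r=wcam(s,eyes.read_camera("wrist"))
print("slot near", onz(r,335,99,.16), "plate bot near",onz(r,322,113,.151),onz(r,322,113,.145),"plate top near",onz(r,322,168,.211))
for u,v in((3,88),(637,82)): print(onz(r,u,v,.16))
w=cv2.resize(r["frame"][60:260,240:400,::-1],None,fx=5,fy=3);cv2.imwrite("pics/w17c.png",w)
s1,B=snap("side","side18.png",10,(330,180,400,230))
E
```

```text
slot near [ 0.57565606 -0.04173317  0.16      ] plate bot near [ 0.58566054 -0.04791799  0.151     ] [ 0.58776419 -0.0479192   0.145     ] plate top near [ 0.58422439 -0.04777829  0.211     ]
[ 0.57159437 -0.19809785  0.16      ]
[0.56700354 0.09722943 0.16      ]
```

View pics/w17c.png

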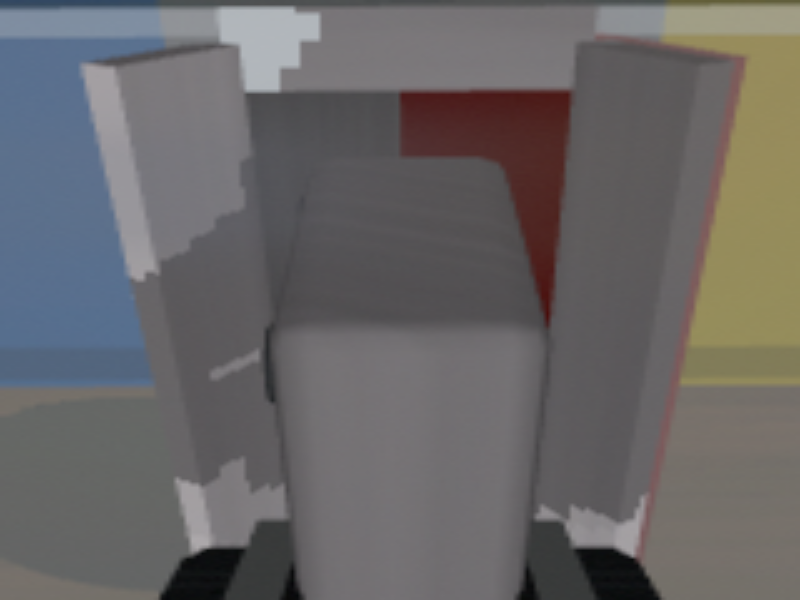

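View pics/side18.png

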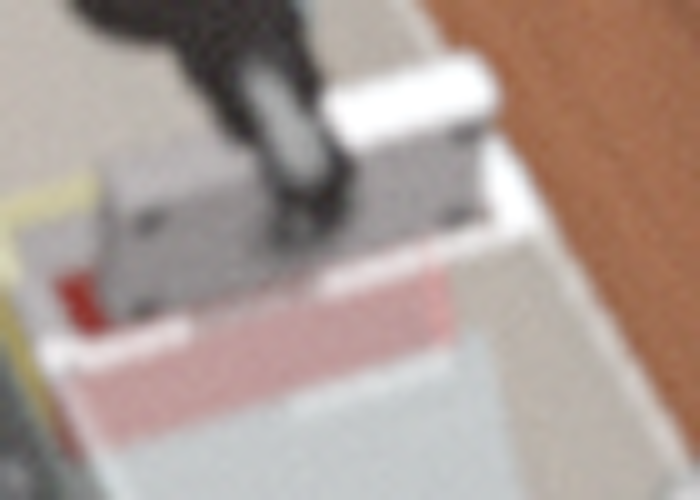

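Call:
{"method": "move_arm", "body": {"commands": [[[-0.06,0,-0.06],[0,0,0],-1],[[0,0,0],[0,0,0],-1],[[0,0,0],[0,0,0],0.2],[[0,0,0],[0,0,0],0.2],[[0,0,0],[0,0,0],0.2]]}}

```text
clock: 15.45
tcp_pos: [0.6382, -0.0473, 0.203]
orientation: [0.174, -0.003, 0.985, -0.001]
wrist_force: [0.0, -0.1, -0.3]
finger_gap: 0.0509
```

```bash
python3 - <<'E'
from reg import *
s,r=snap("wrist","wrist19.png",1);s1,B=snap("side","side19.png",4,(280,110,440,250))
print(s["wrist_force"],s["tcp_pos"],s["finger_gap"])
E
```

```text
[ 0.03755945 -0.0547401  -0.26722372] [ 0.63815036 -0.04732122  0.20301604] 0.0509246517606857
```

View pics/wrist19.png

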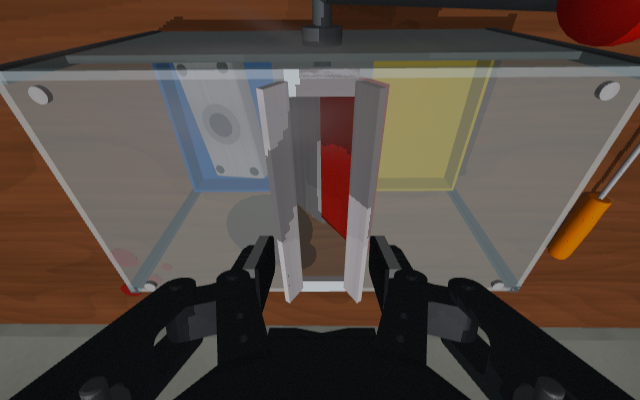

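View pics/side19.png

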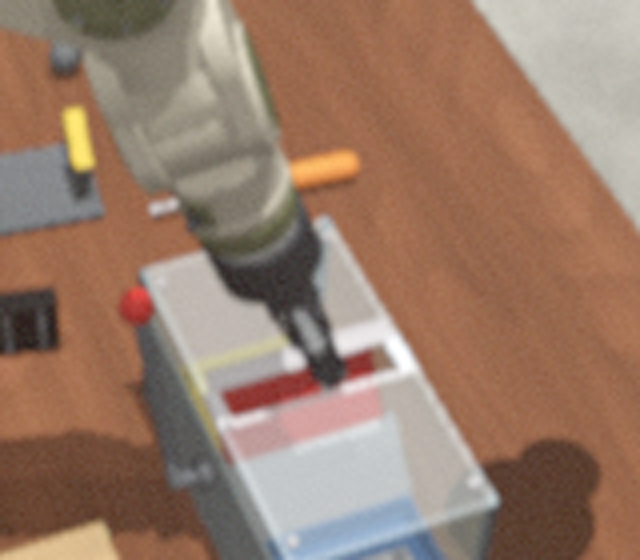

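Call:
{"method": "move_arm", "body": {"commands": [[[0,0,1],[0,0,0],0.2],[[0,0,1],[0,0.5,0],0],[[-0.5,0.8,0.5],[0,0.5,0],-1],[[-0.7,0.9,0],[0,0.5,0],-1],[[-0.7,0.9,0],[0,0.5,0],-1]]}}

```text
clock: 16.05
tcp_pos: [0.5616, 0.0574, 0.3038]
orientation: [0.035, -0.003, 0.999, -0.001]
wrist_force: [1.2, 0.6, -0.8]
finger_gap: 0.0006
```

Call:
{"method": "move_arm", "body": {"commands": [[[-0.7,0.9,0],[0,0.5,0],-1],[[-0.1,0.5,0],[0,0,0],-1],[[0,0,-0.8],[0,0,0],-1],[[0,0,-0.8],[0,0,0],-1],[[0,0,0],[0,0,0],-1]]}}

```text
clock: 16.55
tcp_pos: [0.527, 0.113, 0.2341]
orientation: [-0.004, -0.004, 1.0, -0.001]
wrist_force: [-1.1, 0.4, -0.1]
finger_gap: 0.0003
```

```bash
python3 - <<'E'
from reg import *
goto(np.array([.53,.105,.212]),np.diag([-1.,1,-1]))
s,r=snap("wrist","wrist20.png",1);print(s["finger_gap"])
E
```

```text
from [0.527  0.113  0.2341] to [0.53  0.105 0.212] shift units [ 0.08 -0.2  -0.55] turn units [ 0.01 -0.06 -0.05]
0.0002780493213506038
```

View pics/wrist20.png

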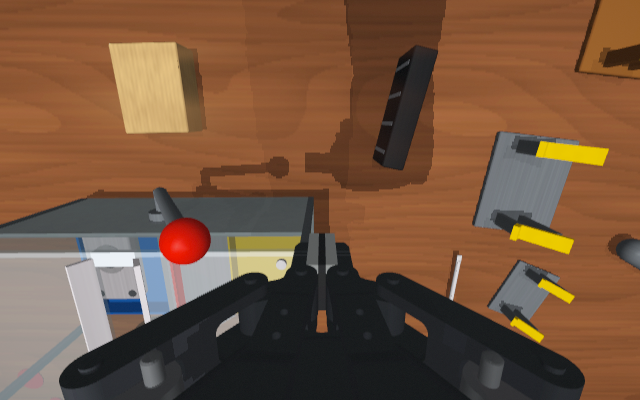

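Call:
{"method": "move_arm", "body": {"commands": [[[0.07,-0.1,-0.45],[0,0,0],-1],[[0,-0.6,0],[0,0,0],-1],[[0,-0.5,0],[0,0,0],-1],[[0,-0.5,0],[0,0,0],-1],[[0,-0.5,0],[0,0,0],-1]]}}

```text
clock: 17.1
tcp_pos: [0.539, 0.0312, 0.2311]
orientation: [0.011, -0.006, 1.0, 0.008]
wrist_force: [12.8, 25.1, 40.6]
finger_gap: -0.0
```

Call:
{"method": "move_arm", "body": {"commands": [[[0,-0.5,0],[0,0,0],-1],[[0,-0.5,0],[0,0,0],-1],[[0,-0.5,0],[0,0,0],-1],[[0,-0.5,0],[0,0,0],-1],[[0,-0.4,0],[0,0,0],-1]]}}

```text
clock: 17.6
tcp_pos: [0.5334, -0.0724, 0.2223]
orientation: [0.001, -0.003, 1.0, -0.001]
wrist_force: [1.0, 2.3, -0.4]
finger_gap: -0.0
```

Call:
{"method": "move_arm", "body": {"commands": [[[0,-0.2,0],[0,0,0],-1],[[0,0,0],[0,0,0],-1]]}}

```text
clock: 17.8
tcp_pos: [0.5328, -0.0804, 0.2209]
orientation: [0.0, -0.003, 1.0, -0.001]
wrist_force: [0.4, -0.1, 0.6]
finger_gap: 0.0001
```

```bash
python3 - <<'E'
from reg import *
s,r=snap("wrist","wrist21.png",1);s1,B=snap("side","side21.png",4,(260,110,420,250))
print(s["wrist_force"],s["tcp_pos"])
E
```

```text
[ 0.38717661 -0.09070047  0.64414958] [ 0.53279872 -0.08044062  0.22088665]
```

View pics/wrist21.png

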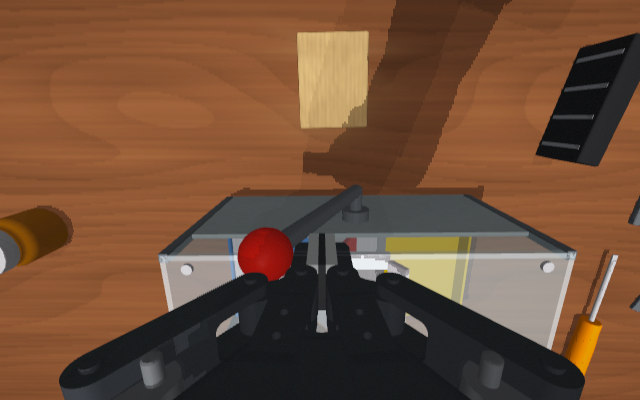

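View pics/side21.png

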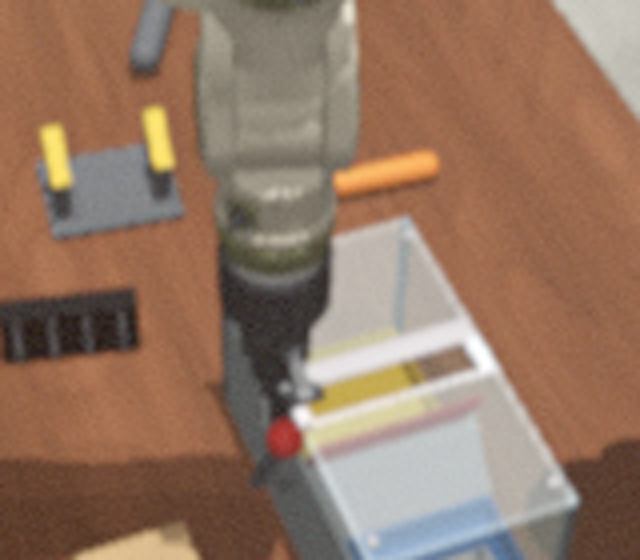

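Call:
{"method": "move_arm", "body": {"commands": [[[0,-0.25,-0.1],[0,0,0],-1],[[0,-0.2,0],[0,0,0],-1],[[0,0,0],[0,0,0],-1]]}}

```text
clock: 18.2
tcp_pos: [0.5322, -0.0979, 0.2157]
orientation: [-0.001, -0.003, 1.0, -0.001]
wrist_force: [0.2, -0.7, 0.2]
finger_gap: -0.0
```

```bash
python3 - <<'E'
from reg import *
s1,B=snap("side","side22.png",4,(260,110,420,250))
for m,st,c in [x for x in comps(B["frame"],'red',4)]:
    if abs(c[0]-331)<15 and abs(c[1]-222)<15: print(c,[onz(B,c[0],c[1],z).round(4) for z in(.2,.203,.208)])
print(s1["wrist_force"],s1["tcp_pos"])
E
```

```text
[ 0.18089977 -0.70962689  0.17709811] [ 0.53220168 -0.09792792  0.21574804]
```

View pics/side22.png

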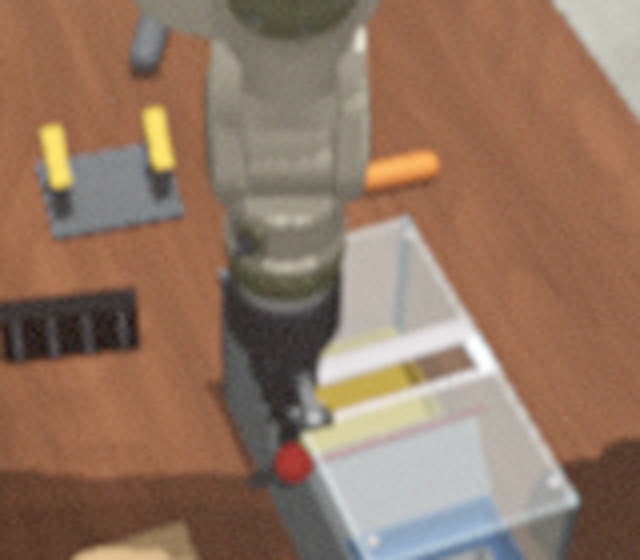

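Call:
{"method": "move_arm", "body": {"commands": [[[0,-0.15,0],[0,0,0],-1],[[0,-0.1,0],[0,0,0],-1],[[0,0,0],[0,0,0],-1]]}}

```text
clock: 18.55
tcp_pos: [0.5322, -0.1036, 0.2161]
orientation: [-0.0, -0.005, 1.0, 0.004]
wrist_force: [1.1, 13.5, 2.0]
finger_gap: -0.0001
```

```bash
python3 - <<'E'
from reg import *
s1,B=snap("side","side23.png",4,(260,110,420,250))
print([onz(B,333,225.7,z).round(4).tolist() for z in(.2,.203,.208)])
f=B["frame"].astype(int); m=(f[...,0]>120)&(f[...,1]<70)&(f[...,2]<70); m[:200]=0;m[250:]=0;m[:,:315]=0;m[:,350:]=0
ys,xs=np.nonzero(m);print(len(xs),xs.mean(),ys.mean(),[onz(B,xs.mean(),ys.mean(),z).round(4).tolist() for z in(.2,.203,.208)])
print(s1["wrist_force"],s1["tcp_pos"])
E
```

```text
[[0.5311, -0.1222, 0.2], [0.5302, -0.1243, 0.203], [0.5289, -0.1277, 0.208]]
62 333.1290322580645 226.93548387096774 [[0.5299, -0.1263, 0.2], [0.5291, -0.1284, 0.203], [0.5277, -0.1318, 0.208]]
[ 1.14262051 13.50568253  2.00487524] [ 0.53219172 -0.10363522  0.216111  ]
```

Call:
{"method": "move_arm", "body": {"commands": [[[0,0.5,0],[0,0,0],-1],[[0,0.5,0.9],[0,0,0],-1],[[-0.2,0.9,0.9],[0,0,0],0],[[-0.3,1,0],[0,0,0],1],[[-0.3,1,0],[0,0,0],1]]}}

```text
clock: 19.1
tcp_pos: [0.5012, 0.0484, 0.2886]
orientation: [0.001, -0.003, 1.0, -0.001]
wrist_force: [0.3, 0.3, -1.1]
finger_gap: 0.043
```

Call:
{"method": "move_arm", "body": {"commands": [[[-0.4,1,0],[0,0,0],1],[[-0.5,1,0],[0,0,0],1],[[0,1,0],[0,0,0],1],[[0,0.3,0],[0,0,0],1],[[0,0,0],[0,0,0],1]]}}

```text
clock: 19.6
tcp_pos: [0.4646, 0.1809, 0.2871]
orientation: [-0.0, -0.005, 1.0, -0.001]
wrist_force: [0.7, -0.5, -0.2]
finger_gap: 0.0856
```

```bash
python3 - <<'E'
from reg import *
import pickle
s,r=snap("wrist","wrist24.png",1);s1,B=snap("side","side24.png",4,(250,110,410,250))
pickle.dump((s,r,B),open("p24.pkl","wb"));print(s["tcp_pos"],axes())
E
```

```text
[0.46461097 0.18092931 0.2871399 ] [[-1.    -0.007 -0.001]
 [-0.007  1.    -0.002]
 [ 0.001 -0.002 -1.   ]]
```

View pics/wrist24.png

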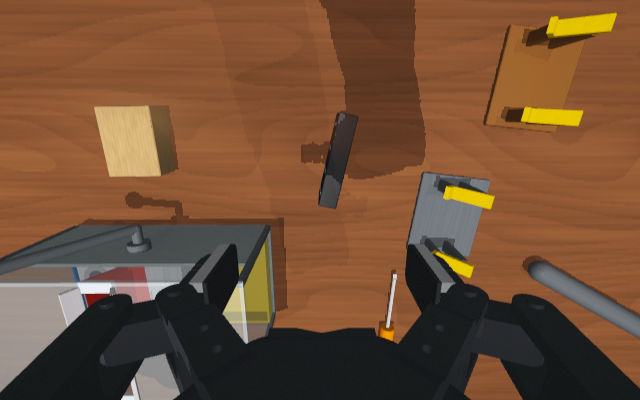

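View pics/side24.png

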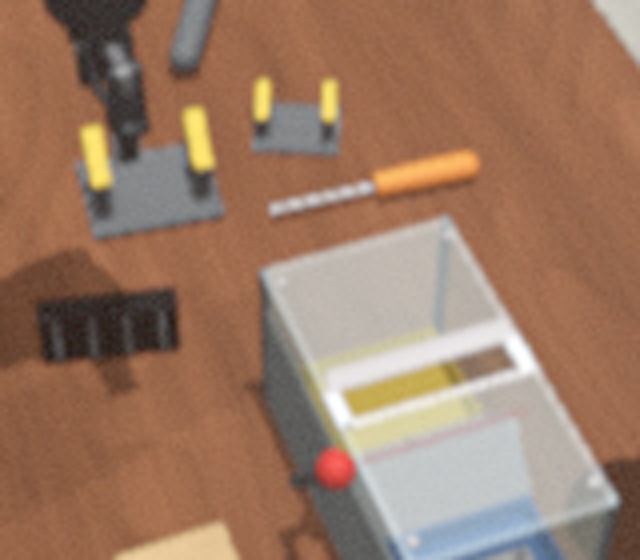

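```bash
python3 - <<'E'
from reg import *
import pickle
s,r,B=pickle.load(open("p24.pkl","rb")); r=wcam(s,r)
cv2.imwrite("pics/w24c.png",cv2.resize(r["frame"][100:220,300:380,::-1],None,fx=5,fy=5,interpolation=2))
E
```

```text
(no output)
```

View pics/w24c.png

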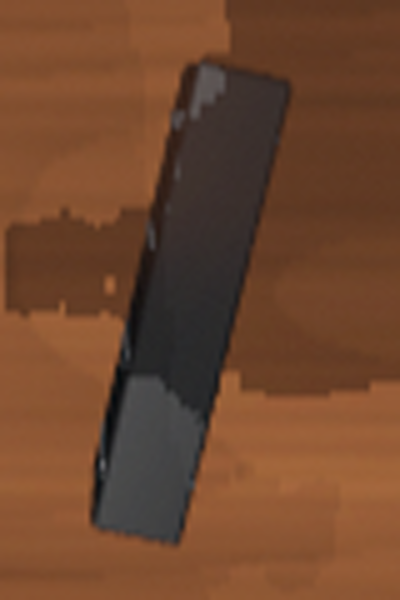

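```bash
python3 - <<'E'
from reg import *
import pickle
s,r,B=pickle.load(open("p24.pkl","rb")); r=wcam(s,r)
P=np.array([onz(r,300+u/5,100+v/5,.06) for u,v in((200,62),(290,85),(180,543),(97,522))]);print(P.round(4).tolist(),P.mean(0))
for i,j in((0,3),(1,2),(0,1),(3,2)):
    d=P[j]-P[i];print(np.linalg.norm(d).round(4),np.degrees(np.arctan2(d[1],d[0])).round(2))
for z in(.06,): print([onz(B,250+u/4,110+v/4,z).round(4).tolist() for u,v in((40,300),(175,290))])
yw=np.radians(-10);
E
```

```text
[[0.3913, 0.2014, 0.06], [0.3964, 0.223, 0.06], [0.5113, 0.1994, 0.06], [0.5058, 0.1778, 0.06]] [0.45119865 0.20040037 0.06      ]
0.1169 -11.66
0.1174 -11.57
0.0222 76.83
0.0224 75.7
[[0.3973, 0.2206, 0.06], [0.5085, 0.1918, 0.06]]
```

Call:
{"method": "move_arm", "body": {"commands": [[[-0.17,0.24,-0.9],[0,0,-0.77],1],[[-0.17,0.24,-0.9],[0,0,-0.77],1],[[0,0,-0.9],[0,0,0],1],[[0,0,-0.9],[0,0,0],1],[[0,0,0],[0,0,0],1]]}}

```text
clock: 20.2
tcp_pos: [0.4478, 0.1964, 0.1387]
orientation: [-0.005, 0.105, 0.994, -0.002]
wrist_force: [-0.8, -0.8, -0.2]
finger_gap: 0.0854
```

```bash
python3 - <<'E'
from reg import *
import pickle
s,r=snap("wrist","wrist25.png",1);pickle.dump((s,r),open("p25.pkl","wb"));print(s["tcp_pos"],axes())
cv2.imwrite("pics/w25c.png",cv2.resize(r["frame"][90:340,240:400,::-1],None,fx=3,fy=2.4,interpolation=2))
E
```

```text
[0.44782676 0.19639825 0.13869734] [[-0.978  0.209 -0.006]
 [ 0.209  0.978 -0.002]
 [ 0.006 -0.004 -1.   ]]
```

View pics/wrist25.png

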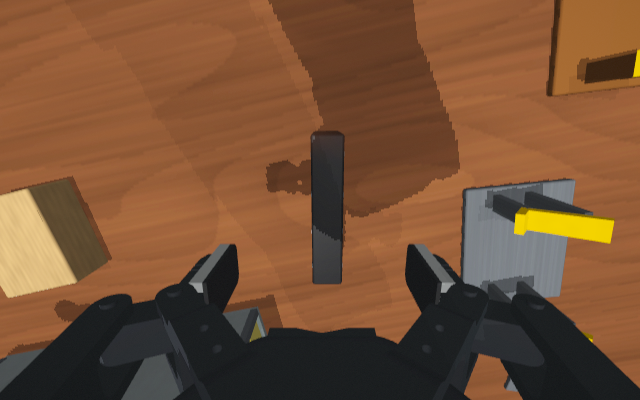

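View pics/w25c.png

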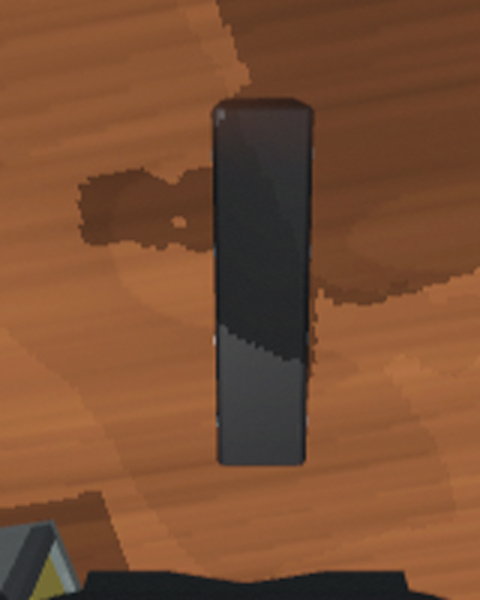

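```bash
python3 - <<'E'
from reg import *
import pickle
s,r=pickle.load(open("p25.pkl","rb")); r=wcam(s,r)
P=np.array([onz(r,240+u/3,90+v/2.4,.06) for u,v in((213,106),(313,106),(305,465),(218,465))]);print(P.round(4).tolist(),P.mean(0))
a,b=(P[0]+P[1])/2,(P[2]+P[3])/2; print(np.degrees(np.arctan2(*(b-a)[1::-1])),np.linalg.norm(b-a))
goto(np.array([*P.mean(0)[:2],.05]),np.diag([-1.,1,-1]))
E
```

```text
[[0.3904, 0.2007, 0.06], [0.3953, 0.2235, 0.06], [0.5114, 0.199, 0.06], [0.5065, 0.1759, 0.06]] [0.45089254 0.19979199 0.06      ]
-11.985281317305738 0.11866526430713573
from [0.4495 0.197  0.1413] to [0.4509 0.1998 0.05  ] shift units [ 0.04  0.07 -2.28] turn units [ 0.02 -0.04  1.51]
```

Call:
{"method": "move_arm", "body": {"commands": [[[0.04,0.07,-0.9],[0,0,0],1],[[0,0,-0.9],[0,0,0],0.3],[[0,0,-0.48],[0,0,0],0.2],[[0,0,0],[0,0,0],-0.3],[[0,0,0],[0,0,0],-1]]}}

```text
clock: 20.75
tcp_pos: [0.4543, 0.2015, 0.0537]
orientation: [0.001, 0.104, 0.995, -0.0]
wrist_force: [-0.3, -4.3, 2.4]
finger_gap: 0.0283
```

Call:
{"method": "move_arm", "body": {"commands": [[[0,0,0],[0,0,0],-1],[[0,0,0],[0,0,0],-1],[[0,0,0],[0,0,0],-1]], "newtons": 50}}

```text
clock: 21.05
tcp_pos: [0.4546, 0.2019, 0.054]
orientation: [0.002, 0.104, 0.995, 0.0]
wrist_force: [0.9, -1.5, 7.7]
finger_gap: 0.023
```

Call:
{"method": "move_arm", "body": {"commands": [[[0,0,0.6],[0,0,0],-1],[[0,0,1],[0,0,0],-1],[[0.3,-0.2,1],[0,0,0.2],-1],[[0.5,-0.5,1],[0,0,0.3],-1],[[0.7,-0.8,1],[0,0,0.3],-1]]}}

```text
clock: 21.55
tcp_pos: [0.5087, 0.1468, 0.2334]
orientation: [0.001, 0.046, 0.999, 0.0]
wrist_force: [1.0, 0.6, -1.3]
finger_gap: 0.0232
```

Call:
{"method": "move_arm", "body": {"commands": [[[0.8,-0.9,1],[0,0,0.3],-1],[[0.8,-0.9,0.3],[0,0,0.3],-1],[[0.8,-0.9,0],[0,0,0.1],-1],[[0.6,-0.9,0],[0,0,0],-1],[[0.1,-0.9,0],[0,0,0],-1]]}}

```text
clock: 22.05
tcp_pos: [0.6283, -0.0282, 0.2739]
orientation: [0.0, -0.001, 1.0, -0.0]
wrist_force: [0.1, 0.5, -2.2]
finger_gap: 0.0231
```

Call:
{"method": "move_arm", "body": {"commands": [[[0,0,-0.3],[0,0,0],-1],[[0,0,0],[0,0,0],-1],[[0,0,0],[0,0,0],-1]]}}

```text
clock: 22.35
tcp_pos: [0.6254, -0.0255, 0.262]
orientation: [-0.001, -0.001, 1.0, -0.0]
wrist_force: [-0.1, 1.0, -1.2]
finger_gap: 0.0233
```

```bash
python3 - <<'E'
from reg import *
import pickle
goto(np.array([.6395,-.0465,.3]),np.diag([-1.,1,-1])); 
s,r=snap("wrist","wrist26.png",1);s1,B=snap("side","side26.png",4,(280,110,440,250))
pickle.dump((s,r,B),open("p26.pkl","wb"));print(s["finger_gap"])
E
```

```text
from [ 0.6254 -0.0255  0.262 ] to [ 0.6395 -0.0465  0.3   ] shift units [ 0.35 -0.52  0.95] turn units [ 0.   -0.01 -0.01]
0.023272453796489654
```

View pics/wrist26.png

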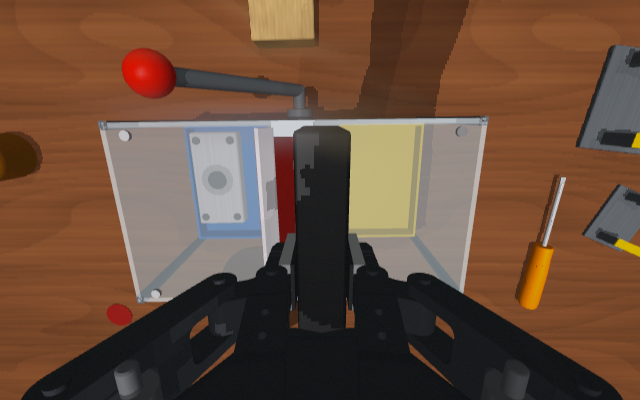

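View pics/side26.png

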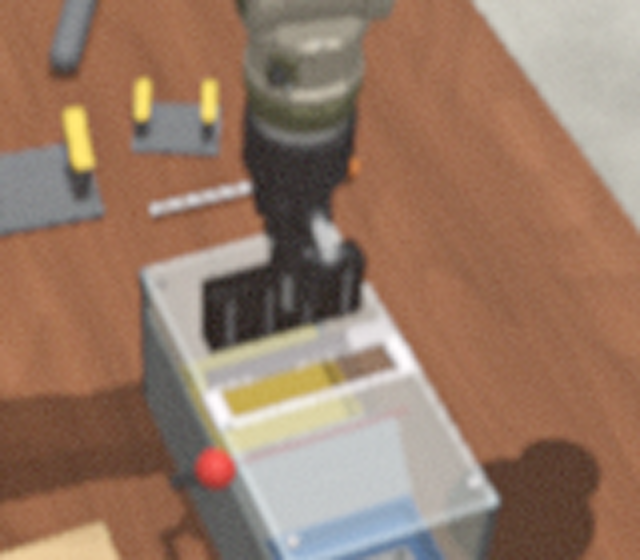

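```bash
python3 - <<'E'
from reg import *
import pickle
s,r,B=pickle.load(open("p26.pkl","rb")); r=wcam(s,r)
P=[onz(r,u,v,.16) for u,v in((102,124),(487,119))];print(np.round(P,4).tolist(),np.mean(P,0)); d=P[1]-P[0];print(np.linalg.norm(d),np.degrees(np.arctan2(d[1],d[0])))
print("slot near end", onz(r,285,137,.16))
c=r["frame"][100:340,270:370,::-1]; c=np.clip(c.astype(int)*2.5,0,255).astype(np.uint8); cv2.imwrite("pics/w26c.png",cv2.resize(c,None,fx=5,fy=2.5))
E
```

```text
[[0.5626, -0.1956, 0.16], [0.5586, 0.101, 0.16]] [ 0.56062411 -0.04730675  0.16      ]
0.29663695843698645 90.77257704680571
slot near end [ 0.57232011 -0.05461697  0.16      ]
```

View pics/w26c.png

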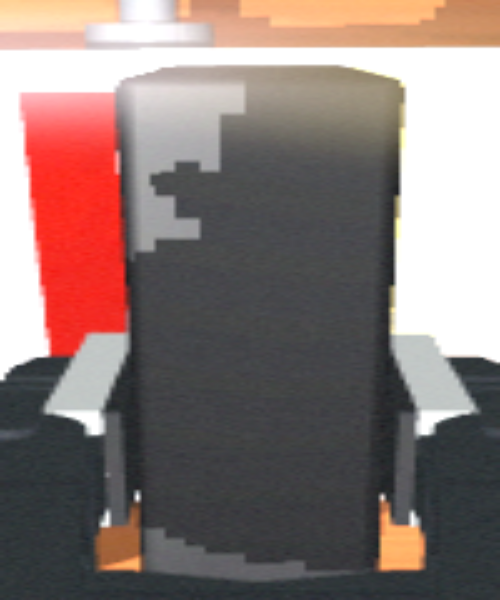

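```bash
python3 - <<'E'
from reg import *
import pickle
s,r,B=pickle.load(open("p26.pkl","rb")); r=wcam(s,r)
print(s["tcp_pos"],onz(r,322,133,.268),onz(r,322,127,.208), onz(r,298,133,.268)[1],onz(r,350,133,.268)[1])
E
```

```text
[ 0.62538909 -0.0255472   0.26200339] [ 0.56364057 -0.02582813  0.268     ] [ 0.56318313 -0.02576614  0.208     ] -0.035574144949664405 -0.01445907222099396
```

Call:
{"method": "move_arm", "body": {"commands": [[[0.2,-0.26,0],[0,0,0.04],-1],[[0.2,-0.26,-0.2],[0,0,0.03],-1],[[0,0,-0.3],[0,0,0],-1],[[0,0,0],[0,0,0],-1],[[0,0,0],[0,0,0],-1]]}}

```text
clock: 22.95
tcp_pos: [0.6414, -0.0471, 0.2408]
orientation: [-0.002, -0.005, 1.0, -0.0]
wrist_force: [0.5, -0.2, -1.4]
finger_gap: 0.0232
```

```bash
python3 - <<'E'
from reg import *
goto(np.array([.642,-.0465,.198]),np.diag([-1.,1,-1])); 
s,r=snap("wrist","wrist27.png",1);s1,B=snap("side","side27.png",8,(320,155,400,225))
f=cv2.imread("pics/wrist27.png")[60:340,230:410]; cv2.imwrite("pics/w27c.png",cv2.resize(np.clip(f.astype(int)*2,0,255).astype(np.uint8),None,fx=4,fy=2))
E
```

```text
from [ 0.6414 -0.0471  0.2408] to [ 0.642  -0.0465  0.198 ] shift units [ 0.01  0.02 -1.07] turn units [ 0.   -0.02 -0.08]
```

View pics/w27c.png

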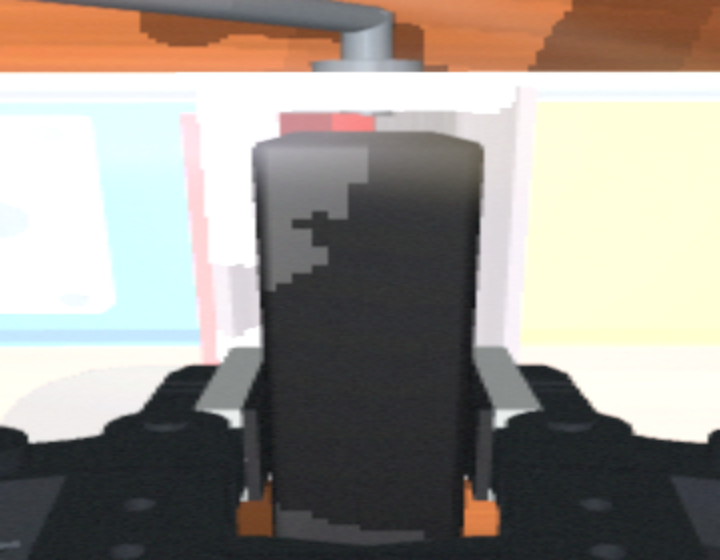

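View pics/side27.png

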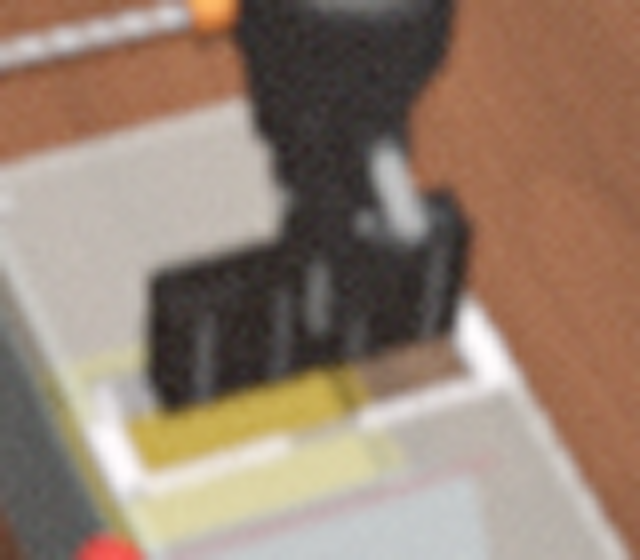

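Call:
{"method": "move_arm", "body": {"commands": [[[0,0,-0.4],[0,0,0],-1],[[0,0,-0.4],[0,0,0],-1],[[0,0,-0.27],[0,0,0],-1],[[0,0,0],[0,0,0],-1]]}}

```text
clock: 23.45
tcp_pos: [0.6411, -0.0469, 0.1977]
orientation: [-0.002, -0.006, 1.0, -0.0]
wrist_force: [-0.1, 0.3, -1.9]
finger_gap: 0.0231
```

```bash
python3 - <<'E'
from reg import *
s,r=snap("wrist","wrist28.png",1);s1,B=snap("side","side28.png",8,(320,155,400,225));print(s["tcp_pos"],s["wrist_force"])
f=cv2.imread("pics/wrist28.png")[60:340,230:410]; cv2.imwrite("pics/w28c.png",cv2.resize(np.clip(f.astype(int)*2,0,255).astype(np.uint8),None,fx=4,fy=2))
E
```

```text
[ 0.64110894 -0.04687778  0.19771793] [-0.12234496  0.28368787 -1.92651605]
```

View pics/w28c.png

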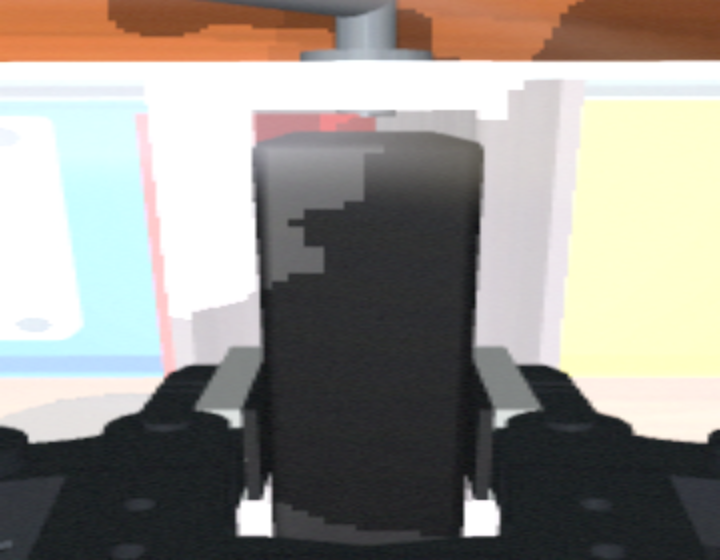

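View pics/side28.png

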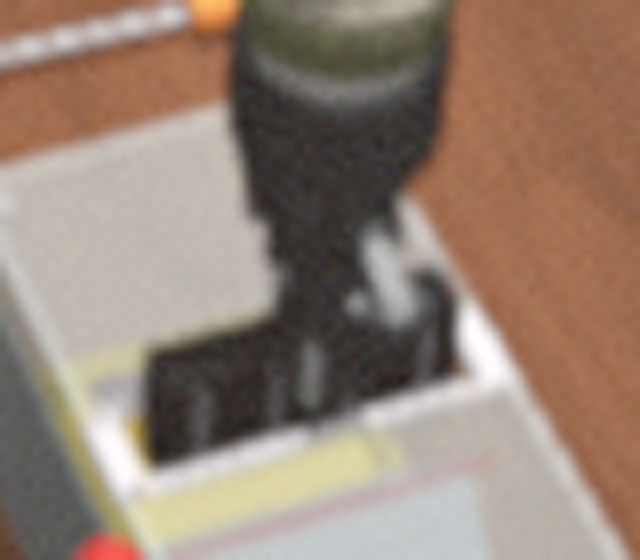

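In the slot, no side force, lever over. Release.

Call:
{"method": "move_arm", "body": {"commands": [[[0,0,0],[0,0,0],0.2],[[0,0,0],[0,0,0],0.2],[[0,0,0],[0,0,0],0.2],[[0,0,0.6],[0,0,0],0.2],[[0,0,1],[0,0,0],0.2]]}}

```text
clock: 24.05
tcp_pos: [0.6406, -0.0469, 0.2612]
orientation: [-0.003, -0.005, 1.0, 0.0]
wrist_force: [-0.2, -0.0, 0.5]
finger_gap: 0.0513
```

Call:
{"method": "move_arm", "body": {"commands": [[[0,0,1],[0,0,0],0.2],[[0,0,0.5],[0,0,0],0.2],[[0,0,0],[0,0,0],0.2],[[0,0,0],[0,0,0],0.2],[[0,0,0],[0,0,0],0.2]]}}

```text
clock: 24.55
tcp_pos: [0.6417, -0.0472, 0.3219]
orientation: [-0.001, -0.005, 1.0, -0.0]
wrist_force: [0.1, -0.9, -0.2]
finger_gap: 0.0512
```

```bash
python3 - <<'E'
from reg import *
s,r=snap("wrist","wrist29.png",1);s1,B=snap("side","side29.png",4,(280,130,440,280));s2,A=snap("scene","scene29.png",1.25);print(s["tcp_pos"],s["wrist_force"])
rr=wcam(s,r); import pickle; pickle.dump((s,rr,A,B),open("p29.pkl","wb"))
E
```

```text
[ 0.64169491 -0.04715283  0.32189606] [ 0.09383424 -0.9241831  -0.1694687 ]
```

View pics/wrist29.png

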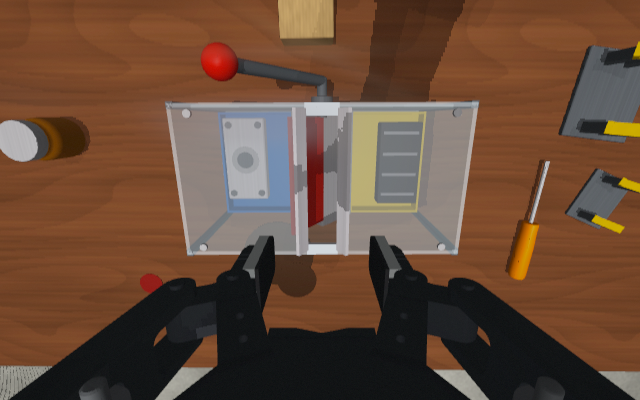

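View pics/scene29.png

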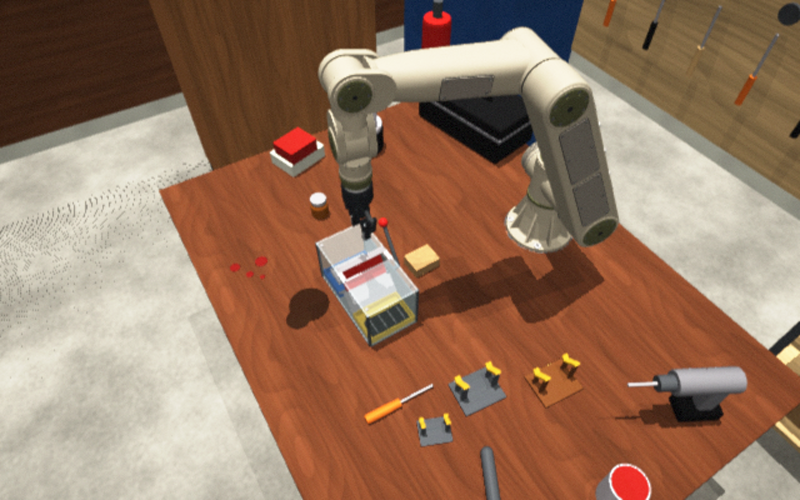

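Both parts lie in their bins: the plate's centre is at about (245,160) inside the blue bin and the cover's at about (399,163) inside the yellow bin. The arm touches nothing and the bystanders look unmoved. I'll check the numbers and hand in.

```bash
python3 - <<'E'
from reg import *
import pickle
s,r,A,B=pickle.load(open("p29.pkl","rb")); so=np.array([.6395,-.0465,0])
print("plate",(onz(r,245,160,.025)-so).round(3),"cover",(onz(r,399,163,.03)-so).round(3),"(bins at y -+0.094)")
a0=cv2.imread("pics/side0.png"); f=B["frame"]
b=pickle.load(open("side0.pkl","rb"))["frame"]
for n,(x0,y0,x1,y1) in dict(jar=(385,322,420,365),carton=(272,236,320,276)).items():
    g1=cv2.cvtColor(b[y0:y1,x0:x1],7).astype(np.float32);g2=cv2.cvtColor(f[y0:y1,x0:x1],7).astype(np.float32); print(n,cv2.phaseCorrelate(g1,g2))
a=pickle.load(open("scene0.pkl","rb"))["frame"]
y0,y1,x0,x1=300,345,285,352
print("screwdriver",cv2.phaseCorrelate(cv2.cvtColor(a[y0:y1,x0:x1],7).astype(np.float32),cv2.cvtColor(A["frame"][y0:y1,x0:x1],7).astype(np.float32)))
job.hand_in()
E
```

```text
plate [-0.004 -0.115  0.025] cover [-0.002  0.113  0.03 ] (bins at y -+0.094)
jar ((-0.055547908911698585, 0.537058580337419), 0.9973485720010451)
carton ((0.19425416596162037, -0.13495910659520405), 0.8849823400378227)
screwdriver ((0.0699487902957614, 0.5201783896651015), 0.9815098841985067)
the job is handed in; nothing more can be done
```

The job is handed in at about 24.6 s of the 72 s allowed. Both parts look to be in the right bins, but hand-in gives no verdict.

- **What I did:**
  1. Set the lever fully to +y and laid the plate leaning in the larger grey rest.
  2. Let go and took the plate again by its upper edge, with the gripper turned 20° in the plate's plane because the straight pose was out of reach.
  3. Dropped it through the slot into the blue bin on the -y side.
  4. Set the lever fully to -y and dropped the cover into the yellow bin on the +y side.
- **Last checks:** I measured these against the sorter's centre; the bins are 94 mm either side of it.
  - **Parts:** the plate lies at (-4, -115) mm and the cover at (-2, +113) mm. Both are within the ±45 mm and ±52 mm limits.
  - **Robot:** the gripper stands clear above the roof.
  - **Bystanders:** the jar, carton and screwdriver moved by about half a pixel or less in the images.
- **What did not go cleanly:**
  - On the second lever push, the fingers rode over the ball's edge and the wrist reading reached about 41 N upward. That is below the 120 N wrist limit, and the lever still reached its stop. The fingers made the contact, so the 40 N limit on the arm and gripper body should not apply.
  - The wrist camera and the fixed cameras disagreed on the sorter's centre by about 5 mm in y. I used the wrist camera's value, and both parts went through the slot without catching.

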